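Park bolts on a sloped rest, lay them in the inspection holder and clamp them

TASK

Get the bolts in the rack ready for the microscope: slide the holder's transport lock to its end stop, and park every bolt from the rack on the sloped rest, head up-slope, so that all of them lie there together. Then take each bolt by its shank and lay it in a nest of its own in the holder, head overhanging on the lock's side, and finally push the toggle clamp handle over until it locks down on them. Leave the glassware, bottles and other things on the bench where they stand.

Things in the scene. Friction and masses are not known exactly. Their poses are not given: they have to be found in the camera images.
- bolt_a: A plain steel hex-head bolt, all alike: shank 16 mm diameter, 100 mm long; hex head 24 mm across flats (27.7 over corners), 12 mm high; about 0.2 kg. Origin on the axis at mid-shank; z axis points to the head (head from z = +50 to +62 mm, tip at -50 mm). At the start it stands in a rack hole, head up; absent (None) in some runs.
- bolt_b: A plain steel hex-head bolt, all alike: shank 16 mm diameter, 100 mm long; hex head 24 mm across flats (27.7 over corners), 12 mm high; about 0.2 kg. Origin on the axis at mid-shank; z axis points to the head (head from z = +50 to +62 mm, tip at -50 mm). At the start it stands in a rack hole, head up; absent (None) in some runs.
- bolt_c: A plain steel hex-head bolt, all alike: shank 16 mm diameter, 100 mm long; hex head 24 mm across flats (27.7 over corners), 12 mm high; about 0.2 kg. Origin on the axis at mid-shank; z axis points to the head (head from z = +50 to +62 mm, tip at -50 mm). At the start it stands in a rack hole, head up; absent (None) in some runs.
- bolt_a_head (a point): Centre of the top face of this bolt's head (62 mm from its origin).
- bolt_b_head (a point): Centre of the top face of this bolt's head (62 mm from its origin).
- bolt_c_head (a point): Centre of the top face of this bolt's head (62 mm from its origin).
- rack: White bolt rack, fixed, 250 mm long (its x), 58 mm wide, 70 mm high; four holes of 18.5 mm along its x at -90, -30, 30, 90 mm. Bolts stand in it upright, head underside 105 mm above the bench (35 mm above the rack's top), axis leaning 0.04 rad at most. Origin: centre of its underside.
- rest: Sloped rest: loose 2.5 kg metal block, 178 mm (x) by 130 mm (y), 120 mm high; three open V grooves at x = -60, 0, 60 mm slope down at 45 degrees to its +y and end in a stop plate. A parked bolt's z axis lies along (0, -0.707, 0.707) of the block, tip on the stop, origin at (groove x, 0, 85 mm). Origin: on the underside, z up. It may get shifted on the bench.
- groove1 (a point): Where the origin of a bolt parked in the rest's middle groove lies. The V supports, 11 mm thick, are centred 28 mm from here towards the head and 33 mm towards the tip; between them the shank is free, with 24 mm of room below its axis, square to the slope. Each V's mouth is 28 mm wide, level with the bolt's axis. Site axes as the rest's.
- holder: Fixed inspection holder: base 190 mm (x) by 135 mm (y), 12 mm thick; three level V nests along its y at x = -60, 0, 60 mm. A bolt lies in a nest with its head overhanging the -y edge (bolt z axis = holder -y), origin at (nest x, 0, 40 mm). Transport lock along the -y edge, toggle clamp on the +y side. Origin: centre of the underside, z up.
- nest1 (a point): Where the origin of a bolt in the holder's middle nest lies, axes as the holder's. V supports as on the rest: 28 mm from here towards the head, 33 mm towards the tip, shank free between them, 28 mm of room below its axis.
- lock (a joint): Transport lock: slides along the holder's +x, 0 to 0.030 m (end stop), friction about 1.5 N, stays where left. Near 0 its three prongs (66 mm high) reach over the head end of the nests and block them; at 0.030 they stand midway between the nests.
- lock_grip (a point): Point on the lock's grey upright grip (22 mm along x, 16 mm along the holder's y, top 15 mm above this point); it moves with the lock.
- clamp_handle (a joint): Toggle clamp handle, rad: 0 = open, raised 1.22 rad above level; it swings outwards and down to 1.22 = level along the holder's +y, locked. Springs back to 0 if let go before 0.9, snaps to the stop beyond. About 0.45 N m to start it. It drives an arm with a 150 mm white pressure bar from upright (at holder y = 95 mm, up to 140 mm high) onto the shanks, 33 mm from their middle on the tip side.
- clamp_pivot (a point): Pivot of the clamp handle; axis along the holder's x. At joint value q the handle points along (0, cos(1.22-q), sin(1.22-q)) of the holder.
- handle_grip (a point): Point on the handle's red plastic sleeve, 90 mm from the pivot, 20 mm from the handle's end; handle 14 mm wide (holder x) and 16 mm thick.
- petri: Glass dish, 90 mm across, 16 mm high; not part of the job, leave it where it stands. Origin: centre of its underside.
- objective: Spare microscope objective, dark steel cylinder 28 mm across, 36 mm high; not part of the job, leave it where it stands. Origin: centre of its underside.
- slide_box: Grey slide box, 85 x 35 x 30 mm; not part of the job, leave it where it stands. Origin: centre of its underside.
- bottle_a: White jar, 68 mm across, 130 mm high; not part of the job, leave it where it stands. Origin: centre of its underside.
- bottle_b: White jar, 68 mm across, 130 mm high; not part of the job, leave it where it stands. Origin: centre of its underside.
- bottle_c: White bottle, 68 mm across, 130 mm high; not part of the job, leave it where it stands. Origin: centre of its underside.
- beaker: Glass beaker, 70 mm across, 90 mm high; not part of the job, leave it where it stands. Origin: centre of its underside.
There are look-alikes about, which are no part of the job. What is shaped like the bolt_c but black or orange is not meant.

How it is judged:
By the outcome, as a careful person would: the job done as asked, in the order asked, and still so for the second after the job is handed in, with the robot touching nothing.
Of bolt_a, bolt_b, bolt_c only 2 to 3 are there at a start; the rules pass over those that are not, and their reading is None.
At some moment in a run one of rest may be knocked a few centimetres aside while the robot is not near it.
It also fails if it takes over 210 s, if anything falls off the work surface, if the arm or the gripper's body presses on something with over 40 N, if the wrist force passes 120 N, or if a joint passes its speed limit or range.

ROBOT

A 7-joint arm with a two-finger parallel gripper is mounted at the origin on the work surface. World frame = base frame: x ahead of the robot, y to its left, z up, the work surface at z = 0. Lengths are in m, angles in rad, forces in N, time in s.
With the tool pointing down it reaches from about 0.4 to 0.85 m from the base axis. Payload 10.4 kg.
Tool frame: the origin (TCP) lies on the front face of the gripper's body, between the roots of the fingers; the fingertips stand 73 mm ahead of it and the grasp point (between the pads) lies 54 mm ahead of it; z points along the fingers, y is the line along which they close (so a half turn about z gives the same grasp; the last joint's range is limited). The gripper opens to 85 mm and grips with 20 to 120 N. Pads are 22 mm wide; open, the fingers measure 114 mm over their backs; the gripper's body (76 mm by 85 mm) begins 54 mm behind the grasp point. The pads swing forward as they close: fully open they stand 13 mm farther back than shut.
Start: joints at [-1.174, 0.332, -0.065, 1.46, 0.022, 1.35, -0.088], TCP at [0.255, 0.571, 0.304] pointing down, gripper open.
Joint ranges: [-2.6, 2.6], [-0.5, 2.12], [-1.47, 1.34], [0.16, 2.42], [-1.27, 4.41], [0.06, 2.06], [-2.6, 2.6]. Speed limits (rad/s): [2.22, 2.22, 2.79, 2.79, 3.14, 3.14, 3.14].

INTERFACE

Orientations are given as a unit quaternion [x, y, z, w].
In Python, from workcell import manip gives the robot as it stands.
- The arm moves only by the shell command python3 -m jog 'ROWS' [FORCE]. ROWS is JSON, a list of rows, each an object with "grip": the gripper command: -1 is fully open, 1 is shut, values between are in proportion; "slide": the shift along the tool's x, y, z in cm, a list of three; "yaw": the turn about the tool's z in rad. A call has 1 to 8 rows; each row shifts and turns the commanded pose from where the row before left it, along the tool's axes as they then stand; what a row does not reach is not made up. A row lasts 1/10 s, in which the tool goes at most 50 mm and 8.59 degrees, less where a joint would pass 70% of its speed; a pose out of reach is approached as far as the arm can. A call with a gripper value outside its range is refused whole. The fingers move at their own pace and stop on an object; FORCE is the grip in N (left out, the last holds). Time passes only in rows, so rows that do not move let the fingers close. It gives the time, the measured TCP pose, the force, the opening and the grip force at its end, in the units of the state.
- manip.get_obs(): the state, without advancing time (a new reading comes with each control period).
- manip.camera(name): name is "side" or "top"; returns the picture (384x512x3 uint8, blue, green, red); there is no depth.
- manip.calibration(name): a dict with "vfov" (degrees; the focal length in pixels is half the picture's height over the tangent of half this angle, whatever the lens; pixels are square), "cx", "cy" (the principal point, pixels), "camera_from_world" (4x4, takes a point from world to camera coordinates). Camera axes: x right, y down, z forward; pixel columns grow to the right and rows downward; lengths in m; the calibration is good to about 2 mm. A picture is of the moment at which its call begins. calibration takes no time and is no camera call.
- manip.hand_in(): hands the job in; it is judged then, once.
Trained networks look in the newest picture that a camera, given by its name, has taken for a name from the list of things; names that differ only in an ending like _2 or _b are one class to them, and where a whole thing is asked for, a point or a joint stands for the part that bears it (a point fixed in the world has none). Each returns a list of dicts, best first, with "conf" (0 to 1); they miss things now and then, are a little off and sometimes report something else, mostly with a low value. They report only what shows in the picture. A call takes as long as a camera call. They do not tell look-alikes from the thing itself.
- manip.masks_of(thing, camera): "region" (384x512 bool, what is visible of it) and "centre" ([column, row] in pixels, amid what is visible of it).
The state is a dict: "clock": time; "joint_pos": joint angles; "joint_velocities": joint speeds; "tau": joint torques, N m; "position": TCP position; "ee_rot": TCP orientation; "ft_force": force on the tool from outside, world axes, zero at the start; "torque": the same for the moment, N m; "grip_width": opening from 0.0 (shut) to 1.0 (fully open); "grasp_force": force on a finger pad.
Only numpy, scipy, OpenCV 4.12 (cv2) and the standard library are available. Lean on these libraries where they do the work, as an engineer would, in place of code of your own. Each camera call takes 0.05 s, during which the arm holds its last target. There are 200 camera calls.

## Working session

There is one attempt and no reset: what is moved stays moved. The work goes in short steps, Python scripts to look and compute and a shell command to move; the robot and the scene stay as the last step left them, time stands still between calls to the robot, and variables do not carry over. Pictures are saved under pics/ and viewed, at most 14 in all, crops included, and the job is handed in when it is done.

```bash
mkdir -p pics; ls
python3 - <<'E'
from workcell import manip
import cv2,numpy as np
np.set_printoptions(precision=4,suppress=True)
o=manip.get_obs();print({k:np.round(v,4) if not isinstance(v,dict) else v for k,v in o.items()})
for c in("side","top"):
    im=manip.camera(c);cv2.imwrite(f"pics/{c}0.png",im)
    k=manip.calibration(c);print(c,k)
E
```

```text
pics
{'clock': np.float64(0.0), 'joint_pos': array([-1.1736,  0.3328, -0.0647,  1.4609,  0.0216,  1.3499, -0.0885]), 'joint_velocities': array([ 0.0006,  0.0004, -0.0001, -0.0001,  0.0006, -0.001 ,  0.0012]), 'tau': array([ -0.0005, -62.5445,   0.0487, -39.1597,   0.0162,   0.0099,
         0.    ]), 'position': array([0.2546, 0.5705, 0.3031]), 'ee_rot': array([ 0.2083,  0.9781, -0.0007, -0.0001]), 'ft_force': array([-0.0129, -0.171 ,  0.1061]), 'torque': array([-0.0013,  0.0075, -0.037 ]), 'grasp_force': np.float64(0.0), 'grip_width': np.float64(0.9983)}
side {'vfov': 53.72137607621882, 'cx': 257.0738072072736, 'cy': 188.61772104802918, 'camera_from_world': array([[ 0.9566, -0.2911,  0.0142, -0.6144],
       [-0.1708, -0.5994, -0.782 ,  0.1484],
       [ 0.2362,  0.7456, -0.6231,  0.9737],
       [ 0.    ,  0.    ,  0.    ,  1.    ]])}
top {'vfov': 52.63404024963167, 'cx': 248.1031456014957, 'cy': 198.12532028664253, 'camera_from_world': array([[ 0.0254, -0.9996, -0.0133, -0.1   ],
       [-0.9984, -0.0247, -0.0516,  0.6169],
       [ 0.0513,  0.0146, -0.9986,  1.2863],
       [ 0.    ,  0.    ,  0.    ,  1.    ]])}
```

View pics/side0.png

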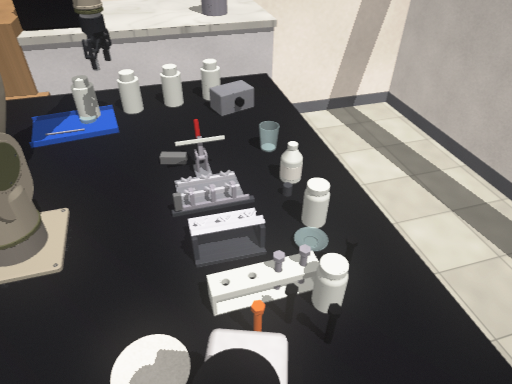

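View pics/top0.png

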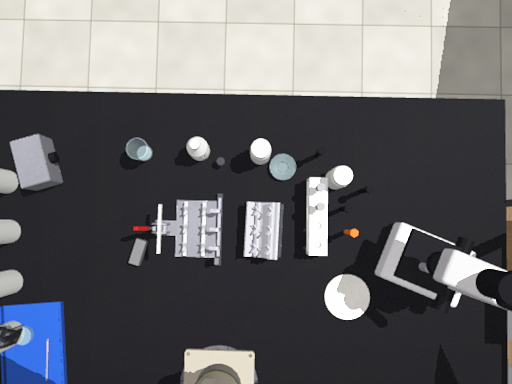

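Side view: the bolts stand in the rack at about (279,260) and (305,255), with the rest behind at (228,235), the holder at (212,190) and the red handle at (198,130). Top view: the rack is at (317,217), the rest at (263,230) and the holder at (200,230). Black and orange bolts nearby are decoys.

```bash
cat > h.py <<'E'
from workcell import manip
import cv2,numpy as np
np.set_printoptions(precision=4,suppress=True)
K={c:manip.calibration(c) for c in("side","top")}
def proj(P,c):
    k=K[c];P=np.atleast_2d(P);q=P@k["camera_from_world"][:3,:3].T+k["camera_from_world"][:3,3]
    f=192/np.tan(np.radians(k["vfov"]/2));return q[:,:2]/q[:,2:]*f+[k["cx"],k["cy"]]
def onplane(uv,c,z):
    k=K[c];f=192/np.tan(np.radians(k["vfov"]/2));R=k["camera_from_world"][:3,:3];t=k["camera_from_world"][:3,3]
    d=R.T@np.array([(uv[0]-k["cx"])/f,(uv[1]-k["cy"])/f,1]);o=-R.T@t;return (o+d*(z-o[2])/d[2])
def tri(uvs):
    A=[];b=[]
    for c,uv in uvs.items():
        k=K[c];f=192/np.tan(np.radians(k["vfov"]/2));M=k["camera_from_world"]
        for i,p in enumerate(((uv[0]-k["cx"])/f,(uv[1]-k["cy"])/f)):
            r=M[i]-p*M[2];A.append(r[:3]);b.append(-r[3])
    s=np.linalg.lstsq(np.array(A),np.array(b),rcond=None);return s[0],s[1]
def Rq(q):
    from scipy.spatial.transform import Rotation as R
    return R.from_quat(q).as_matrix()
E
python3 - <<'E'
from h import *
for c in("side","top"):
    im=manip.camera(c)
    for n in("bolt_a","rack","rest","holder","lock_grip","handle_grip"):
        for d in manip.masks_of(n,c)[:6]:
            r=d["region"];ys,xs=np.nonzero(r);print(c,n,round(d["conf"],2),np.round(d["centre"],1),xs.min(),xs.max(),ys.min(),ys.max(),r.sum())
t=cv2.imread("pics/top0.png");cv2.imwrite("pics/t0c.png",cv2.resize(t[160:275,125:365],None,fx=3.3,fy=3.3,interpolation=cv2.INTER_CUBIC))
s=cv2.imread("pics/side0.png");cv2.imwrite("pics/s0c.png",cv2.resize(s[110:315,150:350],None,fx=2.9,fy=2.9,interpolation=cv2.INTER_CUBIC))
E
```

```text
side bolt_a 0.82 [330.7 315.2] 324 342 303 343 359
side bolt_a 0.81 [288.4 298. ] 285 298 283 322 335
side bolt_a 0.7 [258.1 316.6] 251 264 301 330 279
side bolt_a 0.69 [276.7 260.9] 274 284 250 289 234
side bolt_a 0.64 [347.7 245.6] 345 357 236 261 210
side bolt_a 0.55 [305.2 258.1] 299 310 245 283 205
side rack 0.7 [257.2 281.2] 207 318 252 314 3797
side rest 0.61 [228.2 236.8] 189 266 208 266 3534
side rest 0.59 [277.1 258.4] 274 284 251 271 178
side rest 0.44 [176.4 158.4] 160 187 151 163 343
side rest 0.26 [194.5 128.7] 194 199 119 135 76
side holder 0.69 [204.1 188.3] 173 253 121 215 2990
side holder 0.55 [306.3 254.2] 298 310 244 283 222
side lock_grip 0.96 [211.2 200.4] 173 249 181 209 658
side handle_grip 0.74 [261.5 280.5] 207 318 252 314 3944
top bolt_a 0.67 [368.4 188.9] 359 374 185 193 101
top bolt_a 0.46 [321.4 205.7] 316 324 203 210 54
top bolt_a 0.45 [320.5 188.6] 316 325 184 191 60
top bolt_a 0.4 [345.1 206.8] 341 350 206 211 45
top rack 0.73 [315.7 220.1] 307 328 178 255 1466
top rest 0.97 [261.7 230.2] 244 282 202 258 1991
top rest 0.51 [219.1 230.7] 209 221 198 264 341
top rest 0.34 [217.5 159.4] 218 225 158 166 54
top holder 0.96 [194.  229.9] 134 223 194 265 3269
top lock_grip 0.66 [216.2 230.6] 210 221 198 264 297
top lock_grip 0.37 [262.7 230.1] 244 283 202 259 2072
top handle_grip 0.72 [264.1 229.4] 244 283 202 259 2068
top handle_grip 0.48 [141.2 226.9] 135 147 227 230 40
```

View pics/t0c.png

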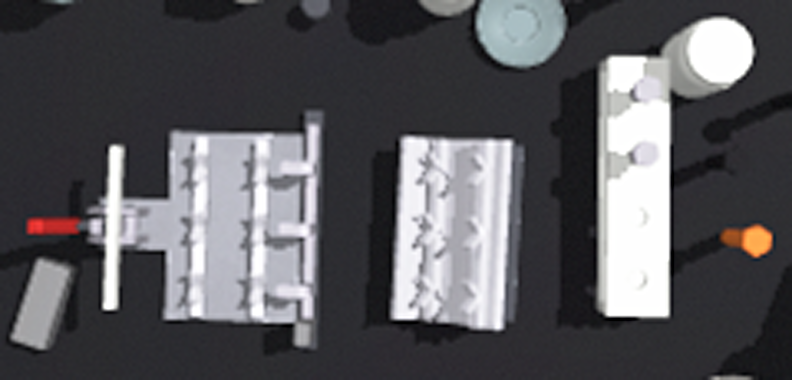

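View pics/s0c.png

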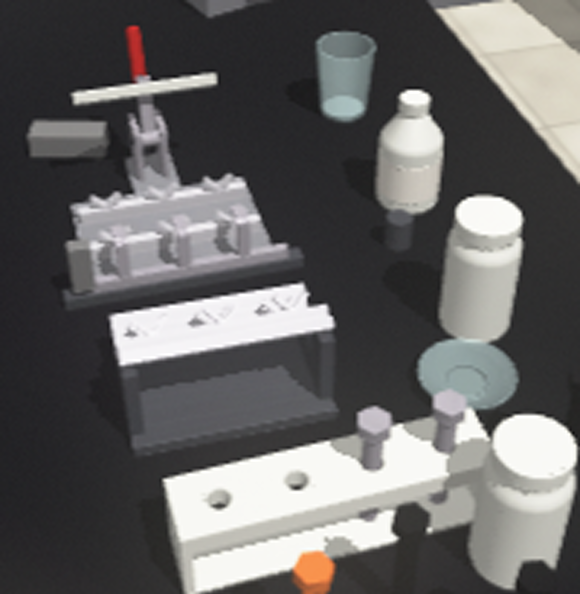

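The crops show two bolts standing in the two far rack holes. Top-view heads are at about (320.8,186.7) and (320.8,206.4); side-view heads are at (279,255) and (305,249). The lock grip is the grey block at top (217,261), and the rest slopes down towards world +y.

```bash
cat > fit.py <<'E'
from h import *
T=lambda x,y:(125+x/3.3,160+y/3.3); S=lambda x,y:(150+x/2.9,110+y/2.9)
if __name__=="__main__":
    for n,a,b in(("b1",T(646,89),S(375,418)),("b2",T(646,153)[0:2],S(450,400))):pass
    print("far",tri({"top":T(646,89),"side":S(450,402)}));print("near",tri({"top":T(646,153),"side":S(375,420)}))
    print("rest front bottom",onplane(S(135,445),"side",0),onplane(S(337,410),"side",0))
    print("rack top corners",[onplane(T(*p),"top",.07) for p in((603,57),(669,60),(600,315),(669,317))])
    print("rack holes",[onplane(T(*p),"top",.07) for p in((643,217),(643,280))],[onplane(S(*p),"side",.07) for p in((297,480),(219,498))])
    print("rest top ends z.12",[onplane(T(*p),"top",.12) for p in((500,138),(490,328))])
    print("holder base",[onplane(T(*p),"top",.012) for p in((170,132),(165,320))])
    print("grip top",[tri({"top":T(303,333),"side":S(76,243)})])
    print("handle end",tri({"top":T(30,227),"side":S(133,30)}))
    print("bar ends",tri({"top":T(117,147),"side":S(216,79)}),tri({"top":T(110,309),"side":S(74,97)}))
E
python3 fit.py
```

```text
far (array([ 0.6548, -0.3097,  0.1171]), array([0.]))
near (array([ 0.5949, -0.3106,  0.117 ]), array([0.]))
rest front bottom [ 0.4298 -0.1839  0.    ] [ 0.6077 -0.1942  0.    ]
rack top corners [array([ 0.6882, -0.2752,  0.07  ]), array([ 0.6868, -0.3394,  0.07  ]), array([ 0.4385, -0.2767,  0.07  ]), array([ 0.4383, -0.3431,  0.07  ])]
rack holes [array([ 0.5338, -0.3166,  0.07  ]), array([ 0.4731, -0.3175,  0.07  ])] [array([ 0.5358, -0.3117,  0.07  ]), array([ 0.4759, -0.3114,  0.07  ])]
rest top ends z.12 [array([ 0.6046, -0.1738,  0.12  ]), array([ 0.4284, -0.1684,  0.12  ])]
holder base [array([0.6071, 0.1565, 0.012 ]), array([0.4164, 0.1549, 0.012 ])]
grip top [(array([0.4139, 0.0089, 0.0745]), array([0.]))]
handle end (array([0.5141, 0.2509, 0.1577]), array([0.]))
bar ends (array([0.5889, 0.1828, 0.124 ]), array([0.])) (array([0.4389, 0.1833, 0.1263]), array([0.]))
```

```bash
R='{"grip":0.2,"slide":[0,0,0],"yaw":0.144}'; python3 -m jog '[{"grip":0.2,"slide":[0,0,0],"yaw":0.144},{"grip":0.2,"slide":[0,0,0],"yaw":0.144},{"grip":0.2,"slide":[0,0,0],"yaw":0.144},{"grip":0.2,"slide":[0,0,0],"yaw":0.144},{"grip":0.2,"slide":[0,0,0],"yaw":0.144},{"grip":0.2,"slide":[0,0,0],"yaw":0.144},{"grip":0.2,"slide":[0,0,0],"yaw":0.144},{"grip":0.2,"slide":[0,0,0],"yaw":0.144}]' 20
```

```text
clock: 1.6
position: [0.2547, 0.5708, 0.3039]
ee_rot: [0.71, 0.705, 0.0, -0.0]
ft_force: [0.0, 0.5, 0.7]
grip_width: 0.403
grasp_force: 0.0
```

```bash
python3 -m jog '[{"grip":0.2,"slide":[-3.5,1,0],"yaw":0},{"grip":0.2,"slide":[-3.5,1,0],"yaw":0},{"grip":0.2,"slide":[-3.5,1,0],"yaw":0},{"grip":0.2,"slide":[-3.5,1,0],"yaw":0},{"grip":0.2,"slide":[-3.5,1,0],"yaw":0},{"grip":0.2,"slide":[-3.5,1,0],"yaw":0},{"grip":0.2,"slide":[-3.5,1,0],"yaw":0},{"grip":0.2,"slide":[-3.5,1,0],"yaw":0}]' && python3 -m jog '[{"grip":0.2,"slide":[-3.5,1,0],"yaw":0},{"grip":0.2,"slide":[-3.5,1,0],"yaw":0},{"grip":0.2,"slide":[-3.5,1,0],"yaw":0},{"grip":0.2,"slide":[-3.5,1,0],"yaw":0},{"grip":0.2,"slide":[-3.5,1,0],"yaw":0},{"grip":0.2,"slide":[-3.5,1,0],"yaw":0},{"grip":0.2,"slide":[-3.5,1,0],"yaw":0},{"grip":0.2,"slide":[-3.5,1,0],"yaw":0}]'
```

```text
clock: 2.4
position: [0.3347, 0.2892, 0.3041]
ee_rot: [0.707, 0.707, 0.0, -0.0]
ft_force: [0.7, 0.5, 0.7]
grip_width: 0.399
grasp_force: 0.0
clock: 3.2
position: [0.4143, 0.009, 0.3041]
ee_rot: [0.707, 0.707, 0.001, -0.0]
ft_force: [1.2, -0.2, -0.8]
grip_width: 0.399
grasp_force: 0.0
```

```bash
python3 -m jog '[{"grip":0.2,"slide":[0,0,4],"yaw":0},{"grip":0.2,"slide":[0,0,4],"yaw":0},{"grip":0.2,"slide":[0,0,4],"yaw":0},{"grip":0.2,"slide":[0,0,2],"yaw":0},{"grip":0.2,"slide":[0,0,0],"yaw":0}]'
python3 - <<'E'
from h import *
s=manip.camera("side");t=manip.camera("top")
a=cv2.resize(s[90:240,140:290],(500,500),interpolation=cv2.INTER_CUBIC);b=cv2.resize(t[170:290,190:260],(292,500),interpolation=cv2.INTER_CUBIC)
cv2.imwrite("pics/lock1.png",np.hstack([a,b]))
E
```

```text
clock: 3.7
position: [0.4127, 0.0102, 0.1619]
ee_rot: [0.708, 0.707, -0.002, -0.001]
ft_force: [0.8, 0.9, 1.0]
grip_width: 0.401
grasp_force: 0.0
```

View pics/lock1.png

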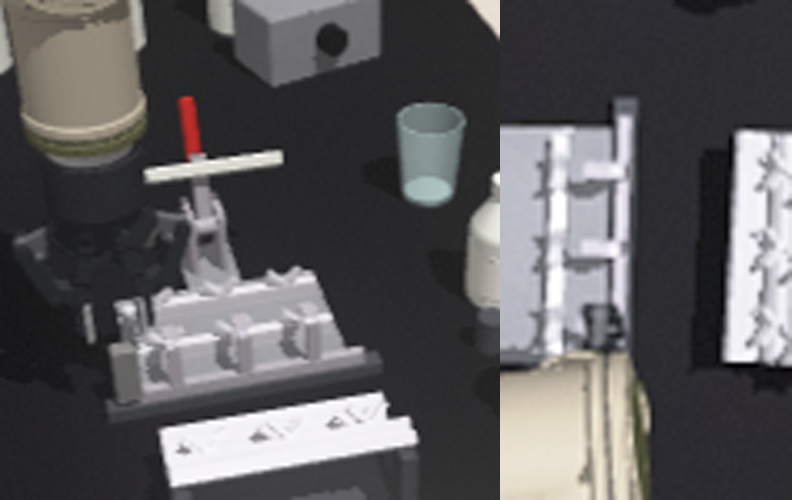

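Fingers are hovering above the grey grip. In the crop the grip spans (110–138, 345–400) and the fingertips are near (88,322) and (125,318). I'll check the offset by projection.

Run:
```python
from h import *
f=lambda P:(proj(P,"side")-[140,90])*500/150
print("tips",f([[.4127-.02,.0102,.092],[.4127,.0102,.092],[.4127+.02,.0102,.092]]).round(0).tolist())
for y in(.009,.02): print(y,f([[.4139,y,.06],[.403,y-.008,.0745],[.425,y-.008,.0745],[.403,y-.008,.0445]]).round(0).tolist())
print((proj([[.4139,.009,.0745],[.4139,.02,.0745]],"top")))
print(tri({"top":(216.8,260.9),"side":(140+124*.3,90+347*.3)}))
```

```text
tips [[91.0, 333.0], [116.0, 328.0], [141.0, 324.0]]
0.009 [[123.0, 359.0], [109.0, 354.0], [136.0, 349.0], [113.0, 382.0]]
0.02 [[121.0, 351.0], [107.0, 346.0], [134.0, 341.0], [111.0, 374.0]]
[[216.7797 260.9546]
 [213.3232 260.861 ]]
(array([0.4151, 0.0089, 0.0731]), array([0.]))
```

```bash
python3 -m jog '[{"grip":0.2,"slide":[-0.1,0.2,1],"yaw":0},{"grip":0.2,"slide":[0,0,0.6],"yaw":0},{"grip":0.2,"slide":[0,0,0.6],"yaw":0},{"grip":0.2,"slide":[0,0,0],"yaw":0}]' && python3 -m jog '[{"grip":0.2,"slide":[0,0,0.7],"yaw":0},{"grip":0.2,"slide":[0,0,0],"yaw":0},{"grip":1,"slide":[0,0,0],"yaw":0},{"grip":1,"slide":[0,0,0],"yaw":0},{"grip":1,"slide":[0,0,0],"yaw":0},{"grip":1,"slide":[0,0,0],"yaw":0}]' 40
```

```text
clock: 4.2
position: [0.4158, 0.0095, 0.1413]
ee_rot: [0.707, 0.707, -0.0, -0.0]
ft_force: [-0.2, 0.6, -0.3]
grip_width: 0.403
grasp_force: 0.0
clock: 4.8
position: [0.4161, 0.0095, 0.135]
ee_rot: [0.707, 0.707, 0.0, -0.0]
ft_force: [-0.8, -1.7, 0.6]
grip_width: 0.243
grasp_force: 41.4
```

```bash
python3 -m jog '[{"grip":1,"slide":[0,0.7,0],"yaw":0},{"grip":1,"slide":[0,0.7,0],"yaw":0},{"grip":1,"slide":[0,0.7,0],"yaw":0},{"grip":1,"slide":[0,0.6,0],"yaw":0},{"grip":1,"slide":[0,0,0],"yaw":0}]' && python3 -m jog '[{"grip":1,"slide":[0,0.2,0],"yaw":0},{"grip":1,"slide":[0,0.2,0],"yaw":0},{"grip":1,"slide":[0,0,0],"yaw":0}]' && python3 -m jog '[{"grip":1,"slide":[0,0.2,0],"yaw":0},{"grip":1,"slide":[0,0,0],"yaw":0}]'
```

```text
clock: 5.3
position: [0.4442, 0.0095, 0.135]
ee_rot: [0.708, 0.707, -0.0, 0.0]
ft_force: [0.5, -0.1, 0.1]
grip_width: 0.242
grasp_force: 41.4
clock: 5.6
position: [0.445, 0.0094, 0.1347]
ee_rot: [0.708, 0.707, -0.002, -0.003]
ft_force: [-19.1, -1.2, 25.4]
grip_width: 0.237
grasp_force: 43.9
clock: 5.8
position: [0.4454, 0.0094, 0.1345]
ee_rot: [0.708, 0.707, -0.004, -0.004]
ft_force: [-30.4, -1.9, 36.2]
grip_width: 0.24
grasp_force: 45.3
```

```bash
python3 -m jog '[{"grip":1,"slide":[0,-0.4,0],"yaw":0},{"grip":0.2,"slide":[0,0,0],"yaw":0},{"grip":0.2,"slide":[0,0,0],"yaw":0},{"grip":0.2,"slide":[0,0,0],"yaw":0},{"grip":0.2,"slide":[0,0,-4],"yaw":0},{"grip":0.2,"slide":[0,0,-4],"yaw":0},{"grip":-0.06,"slide":[0,0,-4],"yaw":0},{"grip":-0.06,"slide":[0,0,-3.5],"yaw":0}]' && python3 -m jog '[{"grip":-0.06,"slide":[-4,2.6,0],"yaw":0},{"grip":-0.06,"slide":[-4,2.6,0],"yaw":0},{"grip":-0.06,"slide":[-4,2.6,0],"yaw":0},{"grip":-0.06,"slide":[-4,2.6,0],"yaw":0},{"grip":-0.06,"slide":[-4,2.6,0],"yaw":0},{"grip":-0.06,"slide":[-4,2.6,0],"yaw":0},{"grip":-0.06,"slide":[-4,2.6,0],"yaw":0},{"grip":-0.06,"slide":[-4,2.6,0],"yaw":0}]' && python3 -m jog '[{"grip":-0.06,"slide":[0,0,0],"yaw":0}]'
python3 - <<'E'
from h import *
s=manip.camera("side");t=manip.camera("top")
a=cv2.resize(s[110:310,150:350],(500,500),interpolation=cv2.INTER_CUBIC);b=cv2.resize(t[160:285,190:265],(300,500),interpolation=cv2.INTER_CUBIC)
cv2.imwrite("pics/after_lock.png",np.hstack([a,b]))
for d in manip.masks_of("rest","top")[:1]+manip.masks_of("rest","side")[:1]:print(d["conf"],d["centre"])
E
```

```text
clock: 6.6
position: [0.4454, 0.0095, 0.292]
ee_rot: [0.708, 0.707, 0.001, 0.0]
ft_force: [1.3, 0.6, 0.1]
grip_width: 0.529
grasp_force: 0.0
clock: 7.4
position: [0.6543, -0.3118, 0.2887]
ee_rot: [0.707, 0.707, -0.0, -0.0]
ft_force: [0.7, -0.1, 1.7]
grip_width: 0.527
grasp_force: 0.0
clock: 7.5
position: [0.6526, -0.3171, 0.2864]
ee_rot: [0.71, 0.705, -0.003, -0.0]
ft_force: [-0.4, 0.7, -0.5]
grip_width: 0.531
grasp_force: 0.0
0.88 [260.1, 224.6]
0.81 [227.0, 237.3]
```

View pics/after_lock.png

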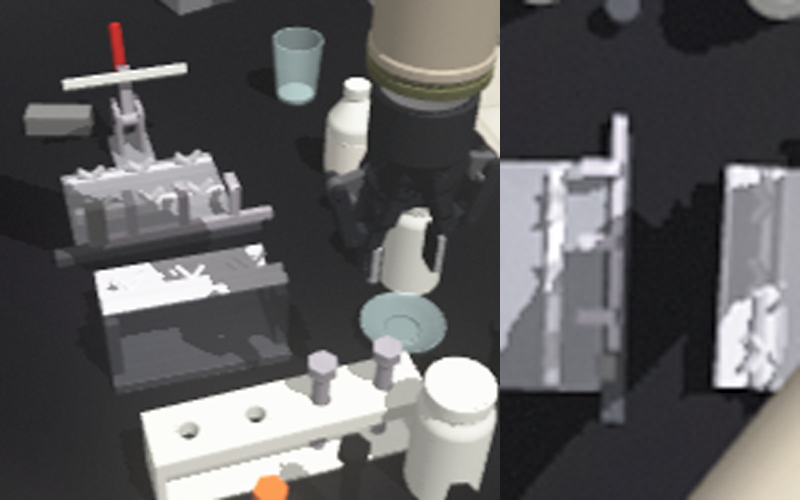

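The lock prongs now stand between the nests, and the rest has not moved. The arm is above the far bolt, whose head is at crop (387,350).

```bash
python3 -m jog '[{"grip":-0.06,"slide":[0,0,0],"yaw":0},{"grip":-0.06,"slide":[0,0,0],"yaw":0}]'
python3 - <<'E'
from h import *
s=manip.camera("side");t=manip.camera("top")
for c in("side","top"):
  for d in manip.masks_of("bolt_a",c)[:6]:print(c,round(d["conf"],2),d["centre"])
E
```

```text
clock: 7.9
position: [0.6532, -0.309, 0.2907]
ee_rot: [0.707, 0.707, 0.001, 0.0]
ft_force: [-0.2, 0.6, -0.0]
grip_width: 0.531
grasp_force: 0.0
side 0.87 [332.1, 316.3]
side 0.8 [257.2, 314.2]
side 0.74 [278.5, 262.2]
side 0.72 [301.6, 255.0]
side 0.72 [221.5, 197.8]
side 0.7 [349.4, 245.0]
top 0.64 [354.7, 229.7]
top 0.6 [318.9, 152.2]
```

```bash
python3 -m jog '[{"grip":-0.06,"slide":[0,0.15,4],"yaw":0},{"grip":-0.06,"slide":[0,0,3],"yaw":0},{"grip":-0.06,"slide":[0,0,2.5],"yaw":0},{"grip":-0.06,"slide":[0,0,2.3],"yaw":0},{"grip":-0.06,"slide":[0,0,0],"yaw":0}]' 25 && python3 -m jog '[{"grip":1,"slide":[0,0,0],"yaw":0},{"grip":1,"slide":[0,0,0],"yaw":0},{"grip":1,"slide":[0,0,0],"yaw":0},{"grip":1,"slide":[0,0,0],"yaw":0},{"grip":1,"slide":[0,0,0],"yaw":0}]' 25
```

```text
clock: 8.6
position: [0.6532, -0.3095, 0.1684]
ee_rot: [0.707, 0.707, -0.001, -0.003]
ft_force: [0.2, -0.5, -0.9]
grip_width: 0.531
grasp_force: 0.0
clock: 9.1
position: [0.6548, -0.311, 0.1732]
ee_rot: [0.707, 0.707, 0.0, 0.001]
ft_force: [-0.5, 0.0, 5.2]
grip_width: 0.312
grasp_force: 25.4
```

The grip width corresponds to about 27.7 mm, so it caught the hex corners. I'll regrasp with a 30° yaw to hold the flats.

```bash
python3 -m jog '[{"grip":-0.06,"slide":[0,0,0],"yaw":0},{"grip":-0.06,"slide":[0,0,0],"yaw":0},{"grip":-0.06,"slide":[0,0,0],"yaw":-0.13},{"grip":-0.06,"slide":[0,0,0],"yaw":-0.13},{"grip":-0.06,"slide":[0,0,0],"yaw":-0.13},{"grip":-0.06,"slide":[0,0,0],"yaw":-0.13},{"grip":-0.06,"slide":[0,0,0],"yaw":0}]' 25 && python3 -m jog '[{"grip":1,"slide":[0,0,0],"yaw":0},{"grip":1,"slide":[0,0,0],"yaw":0},{"grip":1,"slide":[0,0,0],"yaw":0},{"grip":1,"slide":[0,0,0],"yaw":0},{"grip":1,"slide":[0,0,0],"yaw":0}]' 25
```

```text
clock: 9.8
position: [0.6542, -0.3107, 0.1717]
ee_rot: [0.501, 0.865, 0.0, -0.0]
ft_force: [0.3, 0.8, 0.1]
grip_width: 0.526
grasp_force: 0.0
clock: 10.3
position: [0.6544, -0.3106, 0.1719]
ee_rot: [0.502, 0.865, -0.0, -0.0]
ft_force: [0.6, 0.2, 1.2]
grip_width: 0.31
grasp_force: 24.6
```

```bash
python3 -m jog '[{"grip":-0.06,"slide":[0,0,0],"yaw":0},{"grip":-0.06,"slide":[0,0,0],"yaw":0},{"grip":-0.06,"slide":[0,0,0],"yaw":0.13},{"grip":-0.06,"slide":[0,0,0],"yaw":0.13},{"grip":-0.06,"slide":[0,0,0],"yaw":0}]' 25 && python3 -m jog '[{"grip":1,"slide":[0,0,0],"yaw":0},{"grip":1,"slide":[0,0,0],"yaw":0},{"grip":1,"slide":[0,0,0],"yaw":0},{"grip":1,"slide":[0,0,0],"yaw":0},{"grip":1,"slide":[0,0,0],"yaw":0}]' 25
```

```text
clock: 10.8
position: [0.6544, -0.3105, 0.1717]
ee_rot: [0.611, 0.792, -0.0, -0.0]
ft_force: [0.2, -0.1, -0.4]
grip_width: 0.531
grasp_force: 0.0
clock: 11.3
position: [0.6544, -0.3107, 0.172]
ee_rot: [0.61, 0.793, 0.0, 0.0]
ft_force: [-0.4, -0.3, 0.7]
grip_width: 0.313
grasp_force: 24.6
```

```bash
python3 -m jog '[{"grip":1,"slide":[0,0,1.0],"yaw":0},{"grip":1,"slide":[0,0,-1.0],"yaw":0},{"grip":1,"slide":[0,0,-2],"yaw":0},{"grip":1,"slide":[0,0,-3],"yaw":0},{"grip":1,"slide":[0,0,-3.5],"yaw":0},{"grip":1,"slide":[0,0,-3.5],"yaw":0},{"grip":1,"slide":[0,0,-2],"yaw":0},{"grip":1,"slide":[0,0,-1],"yaw":0}]' 2>&1 | tail -5
python3 - <<'E'
from h import *
s=manip.camera("side");t=manip.camera("top")
a=cv2.resize(s[170:320,180:330],(450,450),interpolation=cv2.INTER_CUBIC);b=cv2.resize(t[190:270,235:295],(338,450),interpolation=cv2.INTER_CUBIC)
cv2.imwrite("pics/lift.png",np.hstack([a,b]))
E
```

```text
position: [0.6544, -0.3109, 0.3239]
ee_rot: [0.61, 0.793, 0.0, 0.001]
ft_force: [0.2, 0.5, -3.1]
grip_width: 0.309
grasp_force: 27.1
```

View pics/lift.png

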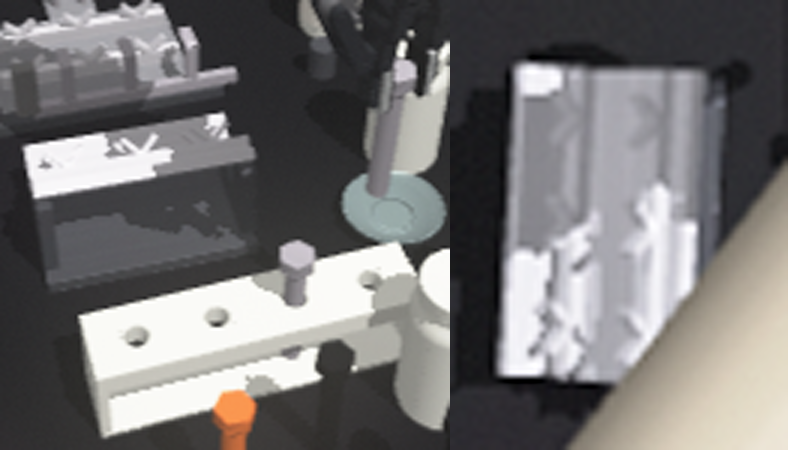

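```bash
cat >> h.py <<'E'
def pose(x,y,a):
    def f(P):
        P=np.atleast_2d(P).astype(float)/1000;c,s=np.cos(a),np.sin(a)
        return np.c_[x+c*P[:,0]-s*P[:,1],y+s*P[:,0]+c*P[:,1],P[:,2]]
    return f
E
python3 - <<'E'
from h import *
f=lambda P:((proj(P,"side")-[180,170])*3).round(0).tolist()
g=lambda P:((proj(P,"top")-[235,190])*5.63+[450,0]).round(0).tolist()
print("bolt vertical",f([[.6544,-.311,.27],[.6544,-.311,.158]]))
r=pose(.5226,-.124,-.05)
print("front bottom",f(r([[-89,-65,0],[89,-65,0]])))
print("box top corners z120 y-65,-45",f(r([[-89,-65,120],[89,-65,120],[-89,-45,120],[89,-45,120]])))
print("back",g(r([[89,65,0],[89,65,60],[89,-65,0],[89,-65,120],[89,-45,120],[-89,65,60],[-89,-45,120]])))
print("V apex lo/up top",g(r([[60,15.3,53.7],[60,-27.8,96.8]])),"mouth",g(r([[60,23.3,61.7],[60,-19.8,104.8]])))
print("grooves side",f(r([[60,-27.8,96.8],[0,-27.8,96.8],[-60,-27.8,96.8]])),"mouth up",f(r([[60,-19.8,104.8],[0,-19.8,104.8],[-60,-19.8,104.8]])))
E
```

```text
bolt vertical [[397.0, 74.0], [380.0, 198.0]]
front bottom [[51.0, 281.0], [259.0, 243.0]]
box top corners z120 y-65,-45 [[37.0, 177.0], [263.0, 140.0], [34.0, 159.0], [257.0, 124.0]]
back [[489.0, 54.0], [486.0, 49.0], [704.0, 70.0], [720.0, 61.0], [683.0, 58.0], [462.0, 359.0], [660.0, 385.0]]
V apex lo/up top [[568.0, 106.0], [646.0, 110.0]] mouth [[555.0, 104.0], [632.0, 108.0]]
grooves side [[217.0, 136.0], [145.0, 148.0], [71.0, 159.0]] mouth up [[214.0, 123.0], [143.0, 134.0], [69.0, 146.0]]
```

The bolt hangs straight in the fingers and the rest overlay agrees: its V apexes appear at crop (567,110) and (642,118), as predicted. Next I yaw to the rest's heading and move over the +x groove.

```bash
python3 -m jog '[{"grip":1,"slide":[0,0,0],"yaw":0.11},{"grip":1,"slide":[0,0,0],"yaw":0.11},{"grip":1,"slide":[2,-0.75,0],"yaw":0.09},{"grip":1,"slide":[4,-1.6,0],"yaw":0},{"grip":1,"slide":[4,-1.6,0],"yaw":0},{"grip":1,"slide":[4,-1.6,0],"yaw":0},{"grip":1,"slide":[4,-1.6,0],"yaw":0},{"grip":1,"slide":[2.9,-1,0],"yaw":0}]' && python3 -m jog '[{"grip":1,"slide":[0,0,1],"yaw":0},{"grip":1,"slide":[0,0,1.4],"yaw":0},{"grip":1,"slide":[0,0,0],"yaw":0},{"grip":1,"slide":[0,0,0],"yaw":0}]'
python3 - <<'E'
from h import *
s=manip.camera("side");t=manip.camera("top")
a=cv2.resize(s[130:280,160:310],(450,450),interpolation=cv2.INTER_CUBIC);b=cv2.resize(t[190:270,235:295],(338,450),interpolation=cv2.INTER_CUBIC)
cv2.imwrite("pics/over.png",np.hstack([a,b]))
p=manip.get_obs()["position"];print(p,(proj([p-[0,0,.061],p-[0,0,.167]],"side")-[160,130])*3)
E
```

```text
clock: 13.0
position: [0.5805, -0.0951, 0.3198]
ee_rot: [0.724, 0.69, -0.001, -0.002]
ft_force: [-0.2, 0.2, -2.1]
grip_width: 0.308
grasp_force: 27.1
clock: 13.4
position: [0.5814, -0.0997, 0.297]
ee_rot: [0.726, 0.688, -0.001, -0.0]
ft_force: [0.4, -0.6, -1.3]
grip_width: 0.312
grasp_force: 27.0
[ 0.5818 -0.0997  0.2979] [[258.6715  77.9203]
 [259.1295 183.38  ]]
```

View pics/over.png

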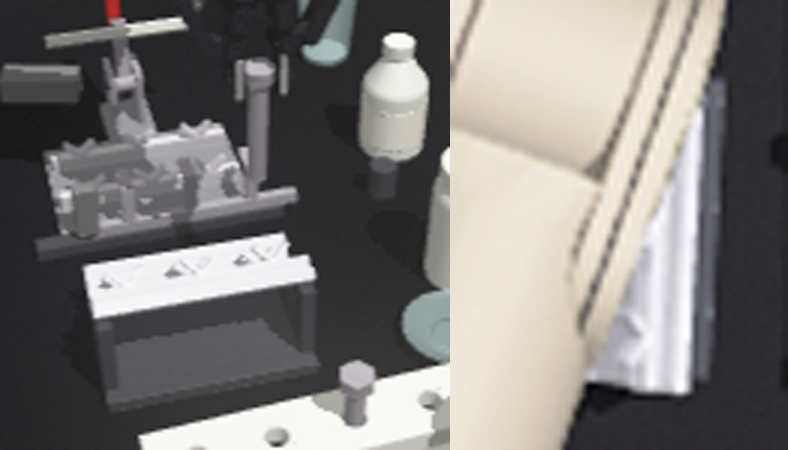

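Run:
```python
from h import *
f=lambda P:((proj(P,"side")-[160,130])*3).round(0).tolist()
for p in((.522,-.125,-.052),):
  r=pose(*p)
  for g in(-60,0,60):
    print(g,"up apex",f(r([[g,-27.8,96.8]])),"up mouth",f(r([[g-14,-19.8,104.8],[g+14,-19.8,104.8]])),"lo apex",f(r([[g,15.3,53.7]])),"lo mouth",f(r([[g-14,23.3,61.7],[g+14,23.3,61.7]])))
  print("corners",f(r([[-89,-65,0],[89,-65,0],[89,-50,120],[89,-65,110],[-89,-50,120],[89,65,60],[-89,65,60]])))
```

```text
-60 up apex [[130.0, 280.0]] up mouth [[111.0, 269.0], [146.0, 264.0]] lo apex [[127.0, 283.0]] lo mouth [[109.0, 272.0], [142.0, 267.0]]
0 up apex [[204.0, 269.0]] up mouth [[185.0, 258.0], [219.0, 252.0]] lo apex [[197.0, 272.0]] lo mouth [[179.0, 261.0], [211.0, 256.0]]
60 up apex [[276.0, 257.0]] up mouth [[257.0, 246.0], [290.0, 241.0]] lo apex [[264.0, 261.0]] lo mouth [[247.0, 251.0], [278.0, 246.0]]
corners [[110.0, 402.0], [319.0, 364.0], [318.0, 249.0], [323.0, 270.0], [94.0, 284.0], [283.0, 215.0], [86.0, 244.0]]
```

```bash
python3 -m jog '[{"grip":1,"slide":[0.2,0.1,3],"yaw":0},{"grip":1,"slide":[0,0,2.4],"yaw":0},{"grip":1,"slide":[0,0,1],"yaw":0},{"grip":1,"slide":[0,0,0.8],"yaw":0},{"grip":1,"slide":[0,0,0],"yaw":0}]' 20 && python3 -m jog '[{"grip":1,"slide":[-0.9,0,0.2],"yaw":0},{"grip":1,"slide":[-0.9,0,0.2],"yaw":0},{"grip":1,"slide":[-0.8,0,0.26],"yaw":0},{"grip":1,"slide":[0,0,0],"yaw":0}]' && python3 -m jog '[{"grip":1,"slide":[-0.8,0,0.4],"yaw":0},{"grip":1,"slide":[-0.8,0,0.4],"yaw":0},{"grip":1,"slide":[-0.8,0,0.5],"yaw":0},{"grip":1,"slide":[0,0,0],"yaw":0}]'
python3 - <<'E'
from h import *
s=manip.camera("side");t=manip.camera("top")
a=cv2.resize(s[150:270,170:290],(480,480),interpolation=cv2.INTER_CUBIC);cv2.imwrite("pics/tilt.png",a)
E
```

```text
clock: 14.0
position: [0.5829, -0.0968, 0.2258]
ee_rot: [0.725, 0.689, -0.0, -0.0]
ft_force: [0.1, 0.8, -1.9]
grip_width: 0.309
grasp_force: 27.0
clock: 14.4
position: [0.5811, -0.1243, 0.2194]
ee_rot: [0.726, 0.688, -0.0, 0.0]
ft_force: [-1.1, 1.1, 0.3]
grip_width: 0.314
grasp_force: 27.3
clock: 14.8
position: [0.5799, -0.1479, 0.2055]
ee_rot: [0.726, 0.688, -0.0, -0.0]
ft_force: [-0.6, 0.4, -0.7]
grip_width: 0.312
grasp_force: 27.4
```

View pics/tilt.png

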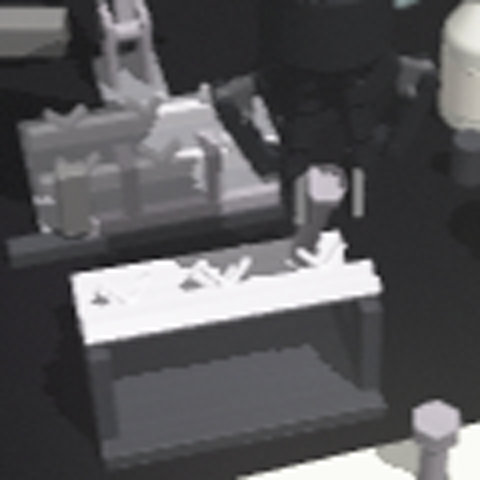

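The bolt is tilting into the +x groove, with its head at crop (325,182) and its shank entering the V at (320,245). I'll finish the arc and release.

```bash
python3 -m jog '[{"grip":1,"slide":[-0.8,0,0.5],"yaw":0},{"grip":1,"slide":[-0.7,0,0.5],"yaw":0},{"grip":1,"slide":[-0.5,0,0.4],"yaw":0},{"grip":1,"slide":[0,0,0],"yaw":0}]' && python3 -m jog '[{"grip":0.1,"slide":[0,0,0],"yaw":0},{"grip":0.1,"slide":[0,0,0],"yaw":0},{"grip":0.1,"slide":[0,0,0],"yaw":0},{"grip":-0.06,"slide":[0,0,-3],"yaw":0},{"grip":-0.06,"slide":[0,0,-4],"yaw":0},{"grip":-0.06,"slide":[0,0,-4],"yaw":0},{"grip":-0.06,"slide":[0,0,0],"yaw":0}]'
python3 - <<'E'
from h import *
s=manip.camera("side");t=manip.camera("top")
a=cv2.resize(s[160:280,170:320],(600,480),interpolation=cv2.INTER_CUBIC);b=cv2.resize(t[190:270,245:278],(198,480),interpolation=cv2.INTER_CUBIC);cv2.imwrite("pics/parked1.png",np.hstack([a,b]))
for c in("side","top"):
  for d in manip.masks_of("bolt_a",c)[:6]:print(c,round(d["conf"],2),d["centre"])
E
```

```text
clock: 15.3
position: [0.5788, -0.1675, 0.1916]
ee_rot: [0.725, 0.688, -0.0, -0.0]
ft_force: [0.3, 1.1, 0.7]
grip_width: 0.308
grasp_force: 27.6
clock: 16.0
position: [0.5809, -0.1675, 0.3077]
ee_rot: [0.725, 0.689, 0.003, 0.003]
ft_force: [1.3, -0.0, 0.3]
grip_width: 0.528
grasp_force: 0.0
side 0.78 [331.4, 318.0]
side 0.68 [278.2, 260.1]
side 0.68 [257.8, 316.7]
side 0.6 [204.7, 189.8]
side 0.58 [349.9, 245.3]
side 0.57 [250.8, 213.9]
top 0.55 [366.0, 194.0]
top 0.52 [320.2, 206.8]
top 0.51 [319.1, 150.1]
top 0.51 [248.5, 215.3]
top 0.47 [353.8, 229.3]
top 0.43 [345.7, 206.2]
```

View pics/parked1.png

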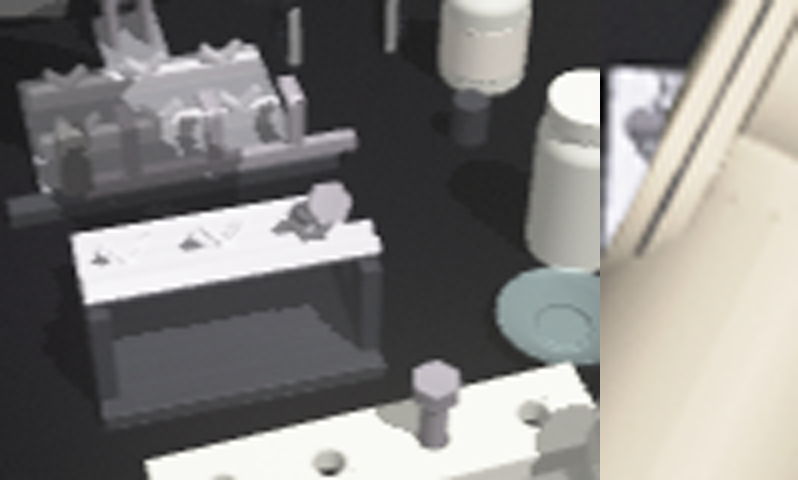

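Bolt 1 is parked in the +x groove with its head at crop (328,205). Next is the near bolt, with its head at (437,380).

```bash
python3 -m jog '[{"grip":-0.06,"slide":[-3.6,0.5,0],"yaw":0},{"grip":-0.06,"slide":[-3.6,0.5,0],"yaw":0},{"grip":-0.06,"slide":[-3.6,0.5,0],"yaw":0},{"grip":-0.06,"slide":[-3.4,0.6,0],"yaw":0},{"grip":-0.06,"slide":[0,0,3],"yaw":0},{"grip":-0.06,"slide":[0,0,0],"yaw":0},{"grip":-0.06,"slide":[0,0,0],"yaw":0}]'
python3 - <<'E'
from h import *
p=manip.get_obs()["position"];print(p,(np.array([.5949,-.3106])-p[:2]))
print(proj(pose(.522,-.125,-.052)([60,-43.8,128.8]),"side"))
E
```

```text
clock: 16.9
position: [0.593, -0.3082, 0.2712]
ee_rot: [0.725, 0.689, -0.0, -0.001]
ft_force: [1.0, 0.7, 0.3]
grip_width: 0.53
grasp_force: 0.0
[ 0.593  -0.3082  0.2712] [ 0.0019 -0.0024]
[[253.686 210.317]]
```

```bash
python3 -m jog '[{"grip":-0.06,"slide":[-0.2,0.2,3],"yaw":0},{"grip":-0.06,"slide":[0,0,3],"yaw":0},{"grip":-0.06,"slide":[0,0,2.5],"yaw":0},{"grip":-0.06,"slide":[0,0,1.4],"yaw":0},{"grip":-0.06,"slide":[0,0,0],"yaw":0}]' 25 && python3 -m jog '[{"grip":1,"slide":[0,0,0],"yaw":0},{"grip":1,"slide":[0,0,0],"yaw":0},{"grip":1,"slide":[0,0,0],"yaw":0},{"grip":1,"slide":[0,0,0],"yaw":0},{"grip":1,"slide":[0,0,0],"yaw":0}]' 25 && python3 -m jog '[{"grip":1,"slide":[0,0,-1],"yaw":0},{"grip":1,"slide":[0,0,-3],"yaw":0},{"grip":1,"slide":[0,0,-3.5],"yaw":0},{"grip":1,"slide":[0,0,-3.5],"yaw":0},{"grip":1,"slide":[0,0,-2],"yaw":0},{"grip":1,"slide":[0,0,0],"yaw":0}]'
python3 - <<'E'
from h import *
s=manip.camera("side");t=manip.camera("top")
cv2.imwrite("pics/b2.png",np.hstack([s,t]))
for c in("side","top"):
  for n in ("bolt_a","rest"):
    for d in manip.masks_of(n,c)[:6]:print(c,n,round(d["conf"],2),d["centre"])
E
```

```text
clock: 17.4
position: [0.595, -0.3101, 0.1723]
ee_rot: [0.724, 0.689, -0.0, -0.001]
ft_force: [-0.0, -0.1, -0.4]
grip_width: 0.533
grasp_force: 0.0
clock: 17.9
position: [0.5956, -0.3119, 0.175]
ee_rot: [0.725, 0.689, 0.001, 0.001]
ft_force: [-1.2, -0.4, 7.0]
grip_width: 0.31
grasp_force: 25.2
clock: 18.5
position: [0.5954, -0.3123, 0.3072]
ee_rot: [0.725, 0.689, 0.001, 0.002]
ft_force: [-0.1, -0.4, -2.5]
grip_width: 0.313
grasp_force: 25.4
side bolt_a 0.88 [333.9, 317.6]
side bolt_a 0.82 [289.9, 296.5]
side bolt_a 0.66 [284.9, 225.2]
side bolt_a 0.65 [249.5, 212.1]
side bolt_a 0.6 [260.9, 313.6]
side bolt_a 0.57 [259.0, 282.1]
side rest 0.93 [226.3, 238.6]
side rest 0.62 [260.4, 280.4]
top bolt_a 0.68 [267.3, 213.1]
top bolt_a 0.59 [319.3, 150.8]
top bolt_a 0.56 [284.7, 168.1]
top rest 0.71 [199.7, 146.7]
top rest 0.62 [264.8, 227.8]
```

```bash
python3 -m jog '[{"grip":1,"slide":[0,0,-3],"yaw":0},{"grip":1,"slide":[3.6,-2.4,0],"yaw":0},{"grip":1,"slide":[3.6,-2.4,0],"yaw":0},{"grip":1,"slide":[3.6,-2.4,0],"yaw":0},{"grip":1,"slide":[3.6,-2.4,0],"yaw":0},{"grip":1,"slide":[3.6,-2.4,0],"yaw":0},{"grip":1,"slide":[3.4,-2.3,0],"yaw":0},{"grip":1,"slide":[0,0,0],"yaw":0}]' && python3 -m jog '[{"grip":1,"slide":[0,0,2],"yaw":0},{"grip":1,"slide":[0,0,1.5],"yaw":0},{"grip":1,"slide":[0,0,0],"yaw":0},{"grip":1,"slide":[0,0,0],"yaw":0}]'
python3 - <<'E'
from h import *
s=manip.camera("side");t=manip.camera("top")
print([(round(d["conf"],2),d["centre"]) for c in("side","top") for d in manip.masks_of("rest",c)[:2]])
p=manip.get_obs()["position"];print(p,np.array([.4636,-.0915,.229])-p)
E
```

```text
clock: 19.6
position: [0.4612, -0.0859, 0.333]
ee_rot: [0.723, 0.691, 0.002, -0.002]
ft_force: [0.7, -0.9, -1.9]
grip_width: 0.303
grasp_force: 25.6
clock: 20.0
position: [0.463, -0.0908, 0.2984]
ee_rot: [0.725, 0.689, -0.0, -0.0]
ft_force: [-0.6, 0.9, -1.6]
grip_width: 0.306
grasp_force: 25.5
[(0.68, [226.5, 236.0]), (0.54, [308.6, 239.3]), (0.94, [266.7, 223.9]), (0.26, [196.4, 226.3])]
[ 0.4634 -0.0905  0.2989] [ 0.0002 -0.001  -0.0699]
```

```bash
python3 -m jog '[{"grip":1,"slide":[-0.1,0,3],"yaw":0},{"grip":1,"slide":[0,0,2.2],"yaw":0},{"grip":1,"slide":[0,0,1],"yaw":0},{"grip":1,"slide":[0,0,0.7],"yaw":0},{"grip":1,"slide":[0,0,0],"yaw":0}]' 20 && python3 -m jog '[{"grip":1,"slide":[-0.9,0,0.2],"yaw":0},{"grip":1,"slide":[-0.9,0,0.2],"yaw":0},{"grip":1,"slide":[-0.8,0,0.26],"yaw":0},{"grip":1,"slide":[0,0,0],"yaw":0}]' && python3 -m jog '[{"grip":1,"slide":[-0.8,0,0.4],"yaw":0},{"grip":1,"slide":[-0.8,0,0.4],"yaw":0},{"grip":1,"slide":[-0.8,0,0.5],"yaw":0},{"grip":1,"slide":[0,0,0],"yaw":0}]' && python3 -m jog '[{"grip":1,"slide":[-0.8,0,0.5],"yaw":0},{"grip":1,"slide":[-0.7,0,0.5],"yaw":0},{"grip":1,"slide":[-0.5,0,0.4],"yaw":0},{"grip":1,"slide":[0,0,0],"yaw":0}]' && python3 -m jog '[{"grip":0.1,"slide":[0,0,0],"yaw":0},{"grip":0.1,"slide":[0,0,0],"yaw":0},{"grip":0.1,"slide":[0,0,0],"yaw":0},{"grip":-0.06,"slide":[0,0,-3],"yaw":0},{"grip":-0.06,"slide":[0,0,-4],"yaw":0},{"grip":-0.06,"slide":[0,0,-4],"yaw":0},{"grip":-0.06,"slide":[0,0,-4],"yaw":0}]'&& python3 -m jog '[{"grip":-0.06,"slide":[-4,-2,0],"yaw":0},{"grip":-0.06,"slide":[-4,-2,0],"yaw":0},{"grip":-0.06,"slide":[-4,0,0],"yaw":0},{"grip":-0.06,"slide":[0,0,0],"yaw":0},{"grip":-0.06,"slide":[0,0,0],"yaw":0}]'
python3 - <<'E'
from h import *
s=manip.camera("side");t=manip.camera("top")
a=cv2.resize(s[180:280,180:280],(450,450),interpolation=cv2.INTER_CUBIC);b=cv2.resize(t[195:265,240:290],(321,450),interpolation=cv2.INTER_CUBIC);cv2.imwrite("pics/parked2.png",np.hstack([a,b]))
E
```

```text
clock: 20.7
position: [0.4631, -0.0914, 0.2292]
ee_rot: [0.725, 0.689, -0.0, 0.0]
ft_force: [0.1, 0.2, -1.2]
grip_width: 0.312
grasp_force: 25.5
clock: 21.1
position: [0.4613, -0.1188, 0.2226]
ee_rot: [0.726, 0.688, -0.0, -0.0]
ft_force: [-1.2, 1.4, -2.2]
grip_width: 0.308
grasp_force: 25.7
clock: 21.5
position: [0.4601, -0.142, 0.2093]
ee_rot: [0.725, 0.688, -0.0, -0.0]
ft_force: [0.2, 1.5, -2.0]
grip_width: 0.307
grasp_force: 25.7
clock: 21.9
position: [0.4593, -0.1615, 0.1955]
ee_rot: [0.725, 0.689, -0.0, -0.0]
ft_force: [-0.4, 0.8, 0.1]
grip_width: 0.307
grasp_force: 25.9
clock: 22.6
position: [0.4591, -0.1615, 0.3474]
ee_rot: [0.725, 0.689, 0.0, 0.0]
ft_force: [2.0, 0.9, 0.7]
grip_width: 0.528
grasp_force: 0.0
clock: 23.1
position: [0.4131, -0.2797, 0.3457]
ee_rot: [0.726, 0.688, -0.0, 0.0]
ft_force: [0.4, 0.5, 0.1]
grip_width: 0.53
grasp_force: 0.0
```

View pics/parked2.png

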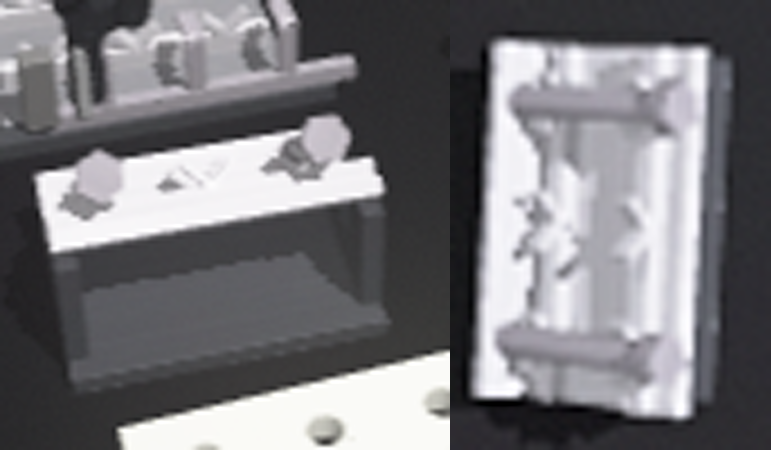

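Both bolts lie on the rest with heads up-slope. Top-crop heads are at (677,103) and (660,352), side-crop heads at (327,140) and (99,178). I'll triangulate for the shank grasp.

Run:
```python
from h import *
T=lambda x,y:(240+(x-450)/6.42,195+y/6.42); S=lambda x,y:(180+x/4.5,180+y/4.5)
A=tri({"top":T(677,104),"side":S(327,142)});B=tri({"top":T(660,353),"side":S(99,180)});print(A,B)
v=A[0]-B[0];a=np.arctan2(v[1],v[0]);print("dist",np.linalg.norm(v),"yaw",a)
# head-top centre at rest y=-43.8,z=128.8 ; shank mid at y=0,z=85
for H in(A[0],B[0]):print("mid",H[:2]+43.8e-3*np.array([-np.sin(a),np.cos(a)]))
p=pose(.522,-.125,-.052);print(p([[60,0,85],[-60,0,85]]))
for g in(60,-60):print(proj(p([[g,-43.8,128.8],[g,35,50]]),"top"))
print("obs tips",T(513,99),T(497,342))
```

```text
(array([ 0.5765, -0.1709,  0.1247]), array([0.])) (array([ 0.4567, -0.1651,  0.1232]), array([0.]))
dist 0.11988187257611883 yaw -0.047795663477127916
mid [ 0.5786 -0.1271]
mid [ 0.4588 -0.1214]
[[ 0.5819 -0.1281  0.085 ]
 [ 0.4621 -0.1219  0.085 ]]
[[275.871  209.8532]
 [250.3278 208.5081]]
[[272.9583 249.26  ]
 [247.4775 245.4028]]
obs tips (249.81308411214954, 210.42056074766356) (247.3208722741433, 248.2710280373832)
```

```bash
python3 -m jog '[{"grip":-0.06,"slide":[3.2,3.2,0],"yaw":0},{"grip":-0.06,"slide":[3.2,3.2,0],"yaw":0},{"grip":-0.06,"slide":[3.2,3.2,0],"yaw":0},{"grip":-0.06,"slide":[3.2,3.1,1],"yaw":0},{"grip":-0.06,"slide":[3.2,3.1,2],"yaw":0},{"grip":-0.06,"slide":[0,0,4],"yaw":0},{"grip":-0.06,"slide":[0,0,3],"yaw":0},{"grip":-0.06,"slide":[0,0,0],"yaw":0}]' && python3 -m jog '[{"grip":-0.06,"slide":[0,0,0],"yaw":0}]'
python3 - <<'E'
from h import *
s=manip.camera("side")
print([(round(d["conf"],2),d["centre"]) for d in manip.masks_of("rest","side")[:2]+manip.masks_of("bolt_a","side")[:8]])
p=manip.get_obs()["position"];print(p,np.array([.579,-.1275,.148])-p)
E
```

```text
clock: 24.0
position: [0.5779, -0.1248, 0.2415]
ee_rot: [0.724, 0.69, -0.002, -0.003]
ft_force: [-0.6, -0.4, 0.1]
grip_width: 0.532
grasp_force: 0.0
clock: 24.1
position: [0.5795, -0.1265, 0.2462]
ee_rot: [0.725, 0.689, -0.0, -0.0]
ft_force: [0.8, -0.5, 0.4]
grip_width: 0.533
grasp_force: 0.0
[(0.78, [227.8, 237.7]), (0.91, [286.6, 300.6]), (0.82, [333.5, 316.0]), (0.54, [227.0, 237.0]), (0.52, [258.5, 314.3]), (0.47, [348.3, 244.3]), (0.45, [248.9, 212.6])]
[ 0.58   -0.1274  0.2476] [-0.001  -0.0001 -0.0996]
```

```bash
python3 -m jog '[{"grip":-0.06,"slide":[0,-0.1,4],"yaw":0},{"grip":-0.06,"slide":[0,0,3],"yaw":0},{"grip":-0.06,"slide":[0,0,1.5],"yaw":0},{"grip":-0.06,"slide":[0,0,1.2],"yaw":0},{"grip":-0.06,"slide":[0,0,0],"yaw":0}]' 35 && python3 -m jog '[{"grip":1,"slide":[0,0,0],"yaw":0},{"grip":1,"slide":[0,0,0],"yaw":0},{"grip":1,"slide":[0,0,0],"yaw":0},{"grip":1,"slide":[0,0,0],"yaw":0},{"grip":1,"slide":[0,0,0],"yaw":0},{"grip":1,"slide":[0,0,0],"yaw":0}]' 35
```

```text
clock: 24.75
position: [0.5783, -0.1272, 0.1485]
ee_rot: [0.725, 0.689, -0.0, -0.0]
ft_force: [0.5, 0.5, -0.4]
grip_width: 0.526
grasp_force: 0.0
clock: 25.35
position: [0.5779, -0.1276, 0.15]
ee_rot: [0.725, 0.689, 0.0, -0.001]
ft_force: [-7.5, 0.5, 9.1]
grip_width: 0.172
grasp_force: 34.2
```

```bash
python3 -m jog '[{"grip":1,"slide":[0,0,-1],"yaw":0},{"grip":1,"slide":[0,0,-2],"yaw":0},{"grip":1,"slide":[0,0,-3],"yaw":0},{"grip":1,"slide":[0,0,-3],"yaw":-0.05},{"grip":1,"slide":[0,0,-3],"yaw":0},{"grip":1,"slide":[2,0,0],"yaw":0},{"grip":1,"slide":[3,-0.1,0],"yaw":0},{"grip":1,"slide":[4,-0.1,0],"yaw":0}]' && python3 -m jog '[{"grip":1,"slide":[4,-0.1,0],"yaw":0},{"grip":1,"slide":[4,-0.1,0],"yaw":0},{"grip":1,"slide":[3,-0.1,0],"yaw":0},{"grip":1,"slide":[2.2,0,0],"yaw":0},{"grip":1,"slide":[0,0,0],"yaw":0},{"grip":1,"slide":[0,0,0],"yaw":0}]'
python3 - <<'E'
from h import *
s=manip.camera("side");t=manip.camera("top")
a=cv2.resize(s[110:260,150:300],(500,500),interpolation=cv2.INTER_CUBIC);b=cv2.resize(t[190:270,170:225],(300,436),interpolation=cv2.INTER_CUBIC);b=cv2.copyMakeBorder(b,0,64,0,0,cv2.BORDER_CONSTANT);cv2.imwrite("pics/carry1.png",np.hstack([a,b]))
p=manip.get_obs()["position"];o=p-[0,0,.065]
q=lambda P:(proj(P,"side")-[150,110])*3.333
print(p,q([o,o+.056*np.array([0,-.707,.707]),o-.05*np.array([0,-.707,.707])]))
E
```

```text
clock: 26.15
position: [0.5763, -0.0382, 0.2701]
ee_rot: [0.709, 0.706, 0.001, 0.001]
ft_force: [1.6, 0.7, -2.0]
grip_width: 0.175
grasp_force: 34.4
clock: 26.75
position: [0.5737, 0.0947, 0.2694]
ee_rot: [0.707, 0.707, 0.0, 0.0]
ft_force: [0.2, -0.5, -2.4]
grip_width: 0.171
grasp_force: 34.4
[0.5737 0.0933 0.2693] [[248.8299  63.3914]
 [258.2752  43.4412]
 [241.1831  79.5429]]
```

View pics/carry1.png

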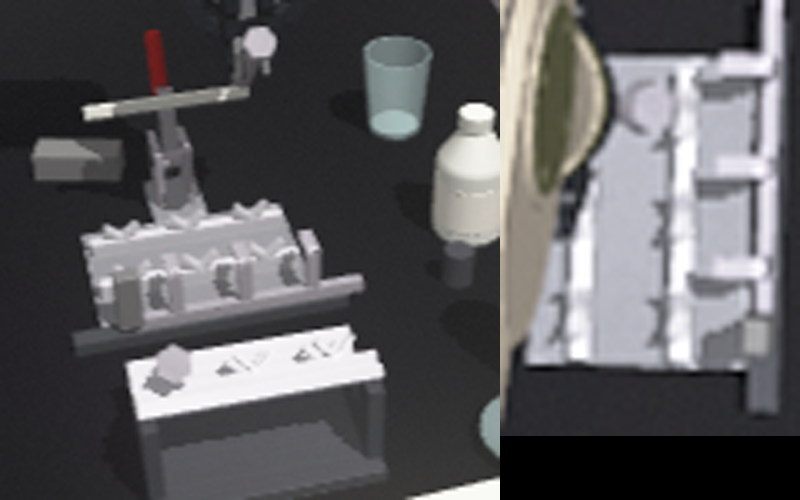

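The bolt is held at 45°, with its head at crop (260,42) as predicted. Nest Vs for x=+60 appear at about (258,212) rear and (290,255) front. Before lowering, I'll check these against my holder pose.

Run:
```python
from h import *
q=lambda P:((proj(P,"side")-[150,110])*3.333).round(0).tolist()
for n in(-60,0,60):
  r=pose(.513,.088,0);print(n,"rear apex/mouth",q(r([[n,33,28.7],[n,33,40]])),"front",q(r([[n,-28,28.7],[n,-28,40]])))
g=lambda P:((proj(P,"top")-[170,190])*5.45+[500,0]).round(0).tolist()
for n in(-60,0,60): print(g(r([[n,33,30],[n,-28,30],[n+30,-75,66]])))
```

```text
-60 rear apex/mouth [[120.0, 236.0], [119.0, 226.0]] front [[131.0, 276.0], [130.0, 266.0]]
0 rear apex/mouth [[185.0, 225.0], [184.0, 215.0]] front [[198.0, 265.0], [198.0, 255.0]]
60 rear apex/mouth [[249.0, 214.0], [248.0, 205.0]] front [[264.0, 253.0], [264.0, 243.0]]
[[579.0, 309.0], [680.0, 311.0], [753.0, 267.0]]
[[582.0, 209.0], [683.0, 212.0], [756.0, 165.0]]
[[586.0, 111.0], [686.0, 113.0], [759.0, 63.0]]
```

```bash
python3 -m jog '[{"grip":1,"slide":[0,0,4],"yaw":0},{"grip":1,"slide":[0.2,-0.05,4],"yaw":0},{"grip":1,"slide":[0,0,3],"yaw":0},{"grip":1,"slide":[0,0,1],"yaw":0},{"grip":1,"slide":[0,0,0],"yaw":0}]' 25 && python3 -m jog '[{"grip":1,"slide":[0,0,0.6],"yaw":0},{"grip":1,"slide":[0,0,0.6],"yaw":0},{"grip":1,"slide":[0,0,0],"yaw":0}]' && python3 -m jog '[{"grip":1,"slide":[-0.2,0,0.5],"yaw":0},{"grip":1,"slide":[-0.2,0,0.5],"yaw":0},{"grip":1,"slide":[0,0,0],"yaw":0}]'
```

```text
clock: 27.35
position: [0.5728, 0.0956, 0.1483]
ee_rot: [0.708, 0.706, -0.001, -0.0]
ft_force: [-0.9, 0.0, -1.4]
grip_width: 0.174
grasp_force: 34.3
clock: 27.65
position: [0.5737, 0.0971, 0.1372]
ee_rot: [0.707, 0.707, 0.001, 0.0]
ft_force: [2.1, 1.9, -1.0]
grip_width: 0.17
grasp_force: 34.4
clock: 27.95
position: [0.5738, 0.0931, 0.1271]
ee_rot: [0.707, 0.707, 0.001, 0.0]
ft_force: [4.2, 3.2, 1.1]
grip_width: 0.169
grasp_force: 35.0
```

```bash
python3 -m jog '[{"grip":1,"slide":[-0.15,0.15,0.5],"yaw":0},{"grip":1,"slide":[-0.15,0,0.5],"yaw":0},{"grip":1,"slide":[0,0,0],"yaw":0}]' && python3 -m jog '[{"grip":1,"slide":[-0.1,0,0.5],"yaw":0},{"grip":1,"slide":[0,0,0.3],"yaw":0},{"grip":1,"slide":[0,0,0],"yaw":0}]'
python3 - <<'E'
from h import *
s=manip.camera("side")
cv2.imwrite("pics/nest1.png",cv2.resize(s[120:240,170:290],(560,560),interpolation=cv2.INTER_CUBIC))
E
```

```text
clock: 28.25
position: [0.5745, 0.0892, 0.1167]
ee_rot: [0.708, 0.707, -0.0, 0.0]
ft_force: [-0.4, 1.0, 3.5]
grip_width: 0.168
grasp_force: 34.5
clock: 28.55
position: [0.5746, 0.0878, 0.1089]
ee_rot: [0.708, 0.706, -0.0, 0.0]
ft_force: [0.2, -3.5, 3.8]
grip_width: 0.17
grasp_force: 34.4
```

View pics/nest1.png

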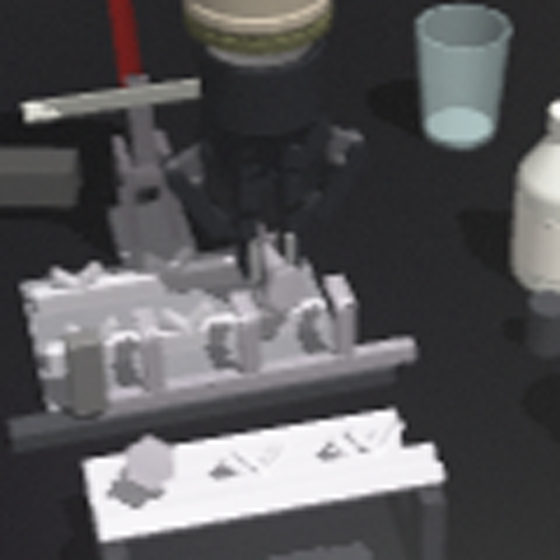

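The bolt is nearly level in the +x nest, with its shank at crop (285,280). I'll finish lowering it and use masks for the remaining checks.

```bash
python3 -m jog '[{"grip":1,"slide":[0,0,0.3],"yaw":0},{"grip":1,"slide":[0,0,0],"yaw":0}]' && python3 -m jog '[{"grip":1,"slide":[0,0,0.2],"yaw":0},{"grip":1,"slide":[0,0,0],"yaw":0}]'
python3 - <<'E'
from h import *
s=manip.camera("side");p=manip.get_obs()["position"]
for d in manip.masks_of("bolt_a","side")[:8]:
  r=d["region"];ys,xs=np.nonzero(r);print(round(d["conf"],2),d["centre"],xs.min(),xs.max(),ys.min(),ys.max(),r.sum())
for a in(0,.2,.4):
  u=np.array([0,-np.cos(a),np.sin(a)]);print(a,proj([p-[0,0,.065]+.056*u,p-[0,0,.065]+.062*u],"side"))
E
```

```text
clock: 28.8
position: [0.5746, 0.0882, 0.1059]
ee_rot: [0.708, 0.707, -0.0, 0.0]
ft_force: [-0.5, -3.4, 4.5]
grip_width: 0.171
grasp_force: 34.4
clock: 29.0
position: [0.5747, 0.0881, 0.1039]
ee_rot: [0.708, 0.707, -0.0, 0.0]
ft_force: [-0.3, -3.6, 4.9]
grip_width: 0.174
grasp_force: 34.5
0.93 [290.2, 298.9] 284 298 284 322 350
0.8 [258.5, 315.5] 252 264 301 329 254
0.7 [347.5, 243.2] 345 357 236 263 226
0.66 [331.1, 318.0] 324 342 303 343 395
0.59 [202.0, 218.8] 197 206 214 223 83
0.56 [229.5, 183.9] 227 235 173 187 75
0 [[231.9572 188.7716]
 [232.455  190.0066]]
0.2 [[231.7609 185.5524]
 [232.2397 186.4333]]
0.4 [[231.3848 181.9754]
 [231.8232 182.4567]]
```

```bash
python3 -m jog '[{"grip":1,"slide":[0,0,0.3],"yaw":0},{"grip":1,"slide":[0,0,0],"yaw":0}]' 20 && python3 -m jog '[{"grip":0.4,"slide":[0,0,0],"yaw":0},{"grip":0.4,"slide":[0,0,0],"yaw":0},{"grip":0.2,"slide":[0,0,0],"yaw":0},{"grip":0,"slide":[0,0,-3],"yaw":0},{"grip":0,"slide":[0,0,-4],"yaw":0},{"grip":0,"slide":[0,0,-4],"yaw":0},{"grip":0,"slide":[0,0,-4],"yaw":0}]' && python3 -m jog '[{"grip":0,"slide":[-4,-2,0],"yaw":0},{"grip":0,"slide":[-4,-2,0],"yaw":0},{"grip":0,"slide":[-4,-2,0],"yaw":0},{"grip":0,"slide":[-4,-2,0],"yaw":0},{"grip":0,"slide":[-4,-2,0],"yaw":0},{"grip":0,"slide":[0,0,0],"yaw":0},{"grip":0,"slide":[0,0,0],"yaw":0}]'
python3 - <<'E'
from h import *
for c in("side","top"):
  s=manip.camera(c);cv2.imwrite(f"pics/n1_{c}.png",s)
  for d in manip.masks_of("bolt_a",c)[:8]:
    r=d["region"];ys,xs=np.nonzero(r);print(c,round(d["conf"],2),d["centre"],xs.min(),xs.max(),ys.min(),ys.max(),r.sum())
  for n in(60,):print(proj(pose(.514,.088,0)([[n,-62,40],[n,0,48],[n,50,40]]),c))
E
```

```text
clock: 29.3
position: [0.5746, 0.0882, 0.1008]
ee_rot: [0.708, 0.707, -0.0, 0.0]
ft_force: [0.8, -6.0, 4.6]
grip_width: 0.17
grasp_force: 34.5
clock: 30.0
position: [0.5742, 0.0889, 0.2521]
ee_rot: [0.707, 0.707, -0.0, -0.0]
ft_force: [0.3, 0.6, -0.7]
grip_width: 0.501
grasp_force: 0.0
clock: 30.7
position: [0.4741, -0.1113, 0.2508]
ee_rot: [0.708, 0.706, 0.001, -0.001]
ft_force: [0.1, 0.2, 0.0]
grip_width: 0.494
grasp_force: 0.0
side 0.79 [330.8, 317.4] 324 342 303 342 394
side 0.71 [348.9, 245.3] 346 357 236 261 205
side 0.61 [289.1, 298.1] 285 298 284 323 345
side 0.51 [201.8, 218.8] 196 207 214 224 106
side 0.5 [256.9, 314.9] 251 266 300 330 317
[[232.2325 189.8002]
 [227.1884 175.3813]
 [223.5679 168.2799]]
top 0.62 [365.1, 191.0] 359 374 185 193 105
top 0.54 [200.6, 212.0] 180 213 207 214 156
top 0.28 [138.9, 150.7] 126 152 138 161 456
[[214.0402 210.6364]
 [194.8607 210.112 ]
 [180.0729 209.7807]]
```

```bash
python3 -m jog '[{"grip":-0.06,"slide":[0,0,0],"yaw":0.05},{"grip":-0.06,"slide":[-1.1,-1.5,0],"yaw":0},{"grip":-0.06,"slide":[0,0,2],"yaw":0},{"grip":-0.06,"slide":[0,0,0],"yaw":0},{"grip":-0.06,"slide":[0,0,0],"yaw":0}]'
python3 - <<'E'
from h import *
s=manip.camera("side")
print([(round(d["conf"],2),d["centre"]) for d in manip.masks_of("rest","side")[:1]])
p=manip.get_obs()["position"];print(p,np.array([.459,-.1215,.1485])-p)
E
```

```text
clock: 31.4
position: [0.459, -0.1209, 0.2307]
ee_rot: [0.725, 0.689, -0.001, 0.0]
ft_force: [0.9, 0.4, 0.2]
grip_width: 0.536
grasp_force: 0.0
[(0.56, [228.1, 239.9])]
[ 0.4593 -0.1211  0.231 ] [-0.0003 -0.0004 -0.0825]
```

```bash
python3 -m jog '[{"grip":-0.06,"slide":[0,0,4],"yaw":0},{"grip":-0.06,"slide":[0,0,2],"yaw":0},{"grip":-0.06,"slide":[0,0,1.2],"yaw":0},{"grip":-0.06,"slide":[0,0,1.0],"yaw":0},{"grip":-0.06,"slide":[0,0,0],"yaw":0}]' 30 && python3 -m jog '[{"grip":1,"slide":[0,0,0],"yaw":0},{"grip":1,"slide":[0,0,0],"yaw":0},{"grip":1,"slide":[0,0,0],"yaw":0},{"grip":1,"slide":[0,0,0],"yaw":0},{"grip":1,"slide":[0,0,0],"yaw":0},{"grip":1,"slide":[0,0,0],"yaw":0}]' 30
```

```text
clock: 32.0
position: [0.4586, -0.1213, 0.1479]
ee_rot: [0.725, 0.689, -0.001, -0.0]
ft_force: [0.4, 0.1, -0.2]
grip_width: 0.532
grasp_force: 0.0
clock: 32.6
position: [0.4582, -0.1215, 0.1493]
ee_rot: [0.725, 0.689, -0.0, -0.001]
ft_force: [-7.7, -0.2, 9.5]
grip_width: 0.176
grasp_force: 29.2
```

```bash
python3 -m jog '[{"grip":1,"slide":[0,0,-1],"yaw":0},{"grip":1,"slide":[0,0,-2],"yaw":0},{"grip":1,"slide":[0,0,-3],"yaw":0},{"grip":1,"slide":[0,0,-3],"yaw":-0.05},{"grip":1,"slide":[0,0,-3],"yaw":0},{"grip":1,"slide":[2,0.6,0],"yaw":0},{"grip":1,"slide":[3,0.8,0],"yaw":0},{"grip":1,"slide":[4,1,0],"yaw":0}]' && python3 -m jog '[{"grip":1,"slide":[4,1,0],"yaw":0},{"grip":1,"slide":[4,1,0],"yaw":0},{"grip":1,"slide":[3,0.8,0],"yaw":0},{"grip":1,"slide":[1.8,0.4,0],"yaw":0},{"grip":1,"slide":[0,0,0],"yaw":0},{"grip":1,"slide":[0,0,0],"yaw":0}]'
python3 - <<'E'
from h import *
s=manip.camera("side");p=manip.get_obs()["position"];print(p,np.array([.5146,.0965,.137])-p)
o=p-[0,0,.064];print(proj([o+.062*np.array([0,-.707,.707])],"side"),[(round(d["conf"],2),d["centre"]) for d in manip.masks_of("bolt_a","side")[:8]])
E
```

```text
clock: 33.4
position: [0.4832, -0.0312, 0.2693]
ee_rot: [0.708, 0.706, 0.002, -0.001]
ft_force: [0.8, 1.4, -1.1]
grip_width: 0.173
grasp_force: 29.6
clock: 34.0
position: [0.515, 0.0956, 0.2687]
ee_rot: [0.708, 0.706, -0.0, 0.0]
ft_force: [-0.3, -1.3, -1.8]
grip_width: 0.172
grasp_force: 29.6
[0.515  0.0951 0.2688] [-0.0004  0.0014 -0.1318]
[[205.4792 124.793 ]] [(0.86, [289.5, 298.7]), (0.77, [349.8, 243.2]), (0.69, [230.0, 182.9]), (0.58, [331.9, 318.9]), (0.53, [259.5, 311.5])]
```

```bash
python3 -m jog '[{"grip":1,"slide":[0,0,4],"yaw":0},{"grip":1,"slide":[0.15,-0.05,4],"yaw":0},{"grip":1,"slide":[0,0,3],"yaw":0},{"grip":1,"slide":[0,0,1],"yaw":0},{"grip":1,"slide":[0,0,0],"yaw":0}]' 25 && python3 -m jog '[{"grip":1,"slide":[0,0,0.6],"yaw":0},{"grip":1,"slide":[0,0,0.6],"yaw":0},{"grip":1,"slide":[0,0,0],"yaw":0}]' && python3 -m jog '[{"grip":1,"slide":[-0.2,0,0.5],"yaw":0},{"grip":1,"slide":[-0.2,0,0.5],"yaw":0},{"grip":1,"slide":[0,0,0],"yaw":0}]'
```

```text
clock: 34.6
position: [0.5142, 0.097, 0.1484]
ee_rot: [0.708, 0.706, -0.001, -0.0]
ft_force: [-0.4, -1.5, -0.2]
grip_width: 0.175
grasp_force: 29.5
clock: 34.9
position: [0.5147, 0.0985, 0.137]
ee_rot: [0.707, 0.707, 0.001, -0.0]
ft_force: [0.9, 1.6, -1.7]
grip_width: 0.169
grasp_force: 29.6
clock: 35.2
position: [0.5147, 0.0942, 0.1264]
ee_rot: [0.708, 0.707, 0.0, -0.0]
ft_force: [0.5, 3.5, -0.5]
grip_width: 0.175
grasp_force: 30.3
```

```bash
python3 -m jog '[{"grip":1,"slide":[-0.15,0,0.5],"yaw":0},{"grip":1,"slide":[-0.15,0,0.5],"yaw":0},{"grip":1,"slide":[0,0,0],"yaw":0}]' && python3 -m jog '[{"grip":1,"slide":[-0.2,0,0.5],"yaw":0},{"grip":1,"slide":[0,0,0.5],"yaw":0},{"grip":1,"slide":[0,0,0],"yaw":0}]' && python3 -m jog '[{"grip":1,"slide":[0,0,0.3],"yaw":0},{"grip":1,"slide":[0,0,0.3],"yaw":0},{"grip":1,"slide":[0,0,0],"yaw":0}]' && python3 -m jog '[{"grip":0.4,"slide":[0,0,0],"yaw":0},{"grip":0.4,"slide":[0,0,0],"yaw":0},{"grip":0.2,"slide":[0,0,0],"yaw":0},{"grip":0,"slide":[0,0,-3],"yaw":0},{"grip":0,"slide":[0,0,-4],"yaw":0},{"grip":0,"slide":[0,0,-4],"yaw":0},{"grip":0,"slide":[0,0,-4],"yaw":0}]' && python3 -m jog '[{"grip":0,"slide":[-3,-3,0],"yaw":0},{"grip":0,"slide":[-3,-3,0],"yaw":0},{"grip":0,"slide":[-3,-2,0],"yaw":0},{"grip":0,"slide":[-3,-1,0],"yaw":0},{"grip":0,"slide":[-3,-1,0],"yaw":0},{"grip":0,"slide":[0,0,0],"yaw":0},{"grip":0,"slide":[0,0,0],"yaw":0}]'
python3 - <<'E'
from h import *
for c in("side","top"):
  s=manip.camera(c);cv2.imwrite(f"pics/n2_{c}.png",s)
  for n in("bolt_a","lock_grip","handle_grip"):
   for d in manip.masks_of(n,c)[:8]:
    r=d["region"];ys,xs=np.nonzero(r);print(c,n,round(d["conf"],2),d["centre"],xs.min(),xs.max(),ys.min(),ys.max(),r.sum())
  for n in(60,0):print(proj(pose(.514,.088,0)([[n,-62,40],[n,0,48],[n,50,40]]),c))
E
```

```text
clock: 35.5
position: [0.5147, 0.0905, 0.1165]
ee_rot: [0.708, 0.707, -0.0, 0.0]
ft_force: [0.8, -0.2, 2.5]
grip_width: 0.171
grasp_force: 30.1
clock: 35.8
position: [0.5146, 0.0883, 0.1065]
ee_rot: [0.708, 0.706, -0.0, 0.0]
ft_force: [-0.2, -2.8, 2.1]
grip_width: 0.172
grasp_force: 29.9
clock: 36.1
position: [0.5146, 0.0885, 0.1006]
ee_rot: [0.708, 0.707, -0.0, 0.0]
ft_force: [-0.1, -4.7, 3.1]
grip_width: 0.172
grasp_force: 30.2
clock: 36.8
position: [0.5142, 0.0891, 0.2521]
ee_rot: [0.707, 0.707, -0.0, -0.0]
ft_force: [0.3, 0.9, 0.2]
grip_width: 0.495
grasp_force: 0.0
clock: 37.5
position: [0.4237, -0.0504, 0.2525]
ee_rot: [0.708, 0.706, -0.0, -0.002]
ft_force: [-0.5, -0.3, -0.3]
grip_width: 0.5
grasp_force: 0.0
side bolt_a 0.82 [331.9, 316.8] 324 341 303 343 387
side bolt_a 0.68 [208.2, 186.2] 203 216 169 196 163
side bolt_a 0.68 [227.1, 182.1] 223 235 167 191 151
side bolt_a 0.64 [258.3, 313.5] 251 265 300 330 309
side bolt_a 0.59 [218.8, 201.5] 184 258 179 208 711
side bolt_a 0.47 [349.7, 244.0] 345 357 236 261 201
side lock_grip 0.55 [220.2, 200.3] 184 258 179 208 705
side lock_grip 0.53 [294.1, 166.1] 280 302 141 183 769
[[232.2325 189.8002]
 [227.1884 175.3813]
 [223.5679 168.2799]]
[[211.9402 193.3817]
 [207.573  178.6516]
 [204.6155 171.3466]]
top bolt_a 0.67 [200.0, 210.9] 179 213 207 215 184
top bolt_a 0.67 [349.5, 207.0] 339 352 205 212 71
top bolt_a 0.55 [317.0, 153.3] 314 325 146 157 82
top bolt_a 0.47 [195.5, 227.4] 179 213 226 233 181
top bolt_a 0.4 [352.9, 230.1] 344 358 229 237 92
top lock_grip 0.9 [219.6, 219.9] 211 221 190 255 301
top lock_grip 0.49 [190.9, 222.7] 134 223 189 259 2982
[[214.0402 210.6364]
 [194.8607 210.112 ]
 [180.0729 209.7807]]
[[213.4933 228.9317]
 [194.2642 228.5083]
 [179.4448 228.0505]]
```

Masks show both bolts lying level at full length in the +x and middle nests, and the lock shifted about 30 mm. Next I move over the clamp handle with the fingers shut, on its −y side.

```bash
python3 -m jog '[{"grip":1,"slide":[0,0,-3],"yaw":0},{"grip":1,"slide":[3,1.5,-2],"yaw":0},{"grip":1,"slide":[4,1.5,0],"yaw":0},{"grip":1,"slide":[4,1.5,0],"yaw":0},{"grip":1,"slide":[4,1.5,0],"yaw":0},{"grip":1,"slide":[4,1.5,0],"yaw":0},{"grip":1,"slide":[4,1.0,0],"yaw":0},{"grip":1,"slide":[3.5,0.5,0],"yaw":0}]' 60 && python3 -m jog '[{"grip":1,"slide":[0,0,0],"yaw":0},{"grip":1,"slide":[0,0,0],"yaw":0},{"grip":1,"slide":[0,0,0],"yaw":0}]'
python3 - <<'E'
from h import *
s=manip.camera("side");p=manip.get_obs()["position"];print(p,np.array([.514,.215,.2143])-p)
im=cv2.imread("pics/n2_side.png").astype(int);r=(im[:,:,2]-im[:,:,1]>50)&(im[:,:,2]>80);r[:100]=0;r[160:]=0;ys,xs=np.nonzero(r);k=(xs>180)&(xs<215);print(xs[k].min(),xs[k].max(),ys[k].min(),ys[k].max())
print(proj([[.514,.251,.158],[.514,.244,.1385],[.514,.235,.115]],"side"))
E
```

```text
clock: 38.7
position: [0.5148, 0.2175, 0.301]
ee_rot: [0.707, 0.707, -0.002, -0.0]
ft_force: [-0.2, -1.1, 0.8]
grip_width: -0.002
grasp_force: 0.0
clock: 39.0
position: [0.5146, 0.2132, 0.3022]
ee_rot: [0.708, 0.706, -0.001, -0.001]
ft_force: [-0.5, -0.5, -0.8]
grip_width: 0.0
grasp_force: 0.0
[0.5146 0.2131 0.3023] [-0.0006  0.0019 -0.088 ]
193 199 119 132
[[195.092  120.2623]
 [196.0135 126.8508]
 [197.1408 134.7777]]
```

Handle is where I estimated it. Lowering behind it, then pushing along the arc.

```bash
python3 -m jog '[{"grip":1,"slide":[0,0,4],"yaw":0},{"grip":1,"slide":[0,0,3],"yaw":0},{"grip":1,"slide":[0,0,1.8],"yaw":0},{"grip":1,"slide":[0,0,0],"yaw":0}]' && python3 -m jog '[{"grip":1,"slide":[1.2,0,0],"yaw":0},{"grip":1,"slide":[0.8,0,0.3],"yaw":0},{"grip":1,"slide":[0.8,0,0.3],"yaw":0},{"grip":1,"slide":[1,0,0.6],"yaw":0},{"grip":1,"slide":[0,0,0],"yaw":0}]'
```

```text
clock: 39.45
position: [0.5131, 0.2132, 0.2125]
ee_rot: [0.708, 0.706, -0.002, -0.002]
ft_force: [0.3, -0.4, 0.7]
grip_width: 0.004
grasp_force: 0.0
clock: 39.95
position: [0.5145, 0.2539, 0.2027]
ee_rot: [0.707, 0.707, -0.001, -0.001]
ft_force: [-0.8, -2.8, 3.1]
grip_width: -0.001
grasp_force: 2.0
```

```bash
python3 -m jog '[{"grip":1,"slide":[0.9,0,0.8],"yaw":0},{"grip":1,"slide":[0.9,0,1.0],"yaw":0},{"grip":1,"slide":[0.7,0,1.1],"yaw":0},{"grip":1,"slide":[0.7,0,1.2],"yaw":0},{"grip":1,"slide":[0,0,0],"yaw":0}]' && python3 -m jog '[{"grip":1,"slide":[0.3,0,0.9],"yaw":0},{"grip":1,"slide":[0.3,0,0.9],"yaw":0},{"grip":1,"slide":[0,0,0.6],"yaw":0},{"grip":1,"slide":[0,0,0],"yaw":0}]' && python3 -m jog '[{"grip":1,"slide":[0,0,0.4],"yaw":0},{"grip":1,"slide":[0,0,0],"yaw":0}]'
```

```text
clock: 40.45
position: [0.513, 0.286, 0.1591]
ee_rot: [0.707, 0.707, -0.002, -0.002]
ft_force: [-0.6, 1.4, -1.0]
grip_width: 0.0
grasp_force: 0.0
clock: 40.85
position: [0.5151, 0.2904, 0.1416]
ee_rot: [0.708, 0.706, -0.0, -0.003]
ft_force: [-21.4, -7.9, 55.0]
grip_width: 0.004
grasp_force: 27.8
clock: 41.05
position: [0.5156, 0.2903, 0.1407]
ee_rot: [0.708, 0.706, 0.0, -0.004]
ft_force: [-35.5, -13.5, 93.0]
grip_width: -0.002
grasp_force: 46.3
```

Hit the stop. Backing off and taking the last look.

```bash
python3 -m jog '[{"grip":1,"slide":[0,0,-1.5],"yaw":0},{"grip":1,"slide":[0,0,-3],"yaw":0},{"grip":1,"slide":[0,0,-4],"yaw":0},{"grip":1,"slide":[0,0,-4],"yaw":0},{"grip":1,"slide":[4,-3,0],"yaw":0},{"grip":1,"slide":[4,-3,0],"yaw":0},{"grip":1,"slide":[4,-2,0],"yaw":0},{"grip":1,"slide":[0,0,0],"yaw":0}]' && python3 -m jog '[{"grip":1,"slide":[4,-2,0],"yaw":0},{"grip":1,"slide":[4,-2,0],"yaw":0},{"grip":1,"slide":[0,0,0],"yaw":0}]'
python3 - <<'E'
from h import *
s=manip.camera("side");t=manip.camera("top")
a=cv2.resize(s[100:225,150:275],(440,440),interpolation=cv2.INTER_CUBIC);b=cv2.resize(t[180:280,130:230],(350,350),interpolation=cv2.INTER_CUBIC);b=cv2.copyMakeBorder(b,0,90,0,0,cv2.BORDER_CONSTANT);cv2.imwrite("pics/final.png",np.hstack([a,b]))
for c in("side","top"):
  for d in manip.masks_of("lock_grip",c)[:1]+manip.masks_of("bolt_a",c)[:8]:
    ys,xs=np.nonzero(d["region"]);print(c,round(d["conf"],2),d["centre"],xs.min(),xs.max(),ys.min(),ys.max())
print(manip.get_obs()["clock"],manip.get_obs()["ft_force"])
E
```

```text
clock: 41.85
position: [0.4301, 0.4176, 0.2574]
ee_rot: [0.704, 0.71, -0.001, -0.002]
ft_force: [-0.3, -0.1, -1.9]
grip_width: -0.003
grasp_force: 0.0
clock: 42.15
position: [0.3903, 0.497, 0.2572]
ee_rot: [0.705, 0.71, -0.001, -0.002]
ft_force: [-1.0, 0.6, -0.4]
grip_width: -0.004
grasp_force: 0.0
side 0.81 [213.8, 201.7] 183 257 180 208
side 0.78 [348.9, 243.1] 346 357 236 261
side 0.72 [226.0, 185.1] 224 235 171 191
side 0.63 [290.7, 299.9] 285 299 283 323
side 0.62 [257.8, 313.4] 252 265 299 330
side 0.57 [330.0, 315.4] 325 341 303 342
side 0.46 [208.4, 187.7] 204 217 173 196
top 0.89 [219.0, 221.1] 211 221 190 254
top 0.66 [365.0, 192.6] 359 373 186 193
top 0.59 [355.3, 229.1] 345 358 229 236
top 0.56 [348.3, 211.0] 340 352 205 212
top 0.53 [203.2, 228.0] 186 213 226 233
top 0.53 [202.5, 209.5] 179 213 207 215
top 0.41 [219.8, 219.9] 209 222 188 255
42.45 [ 1.1179 -0.2236  0.9016]
```

View pics/final.png

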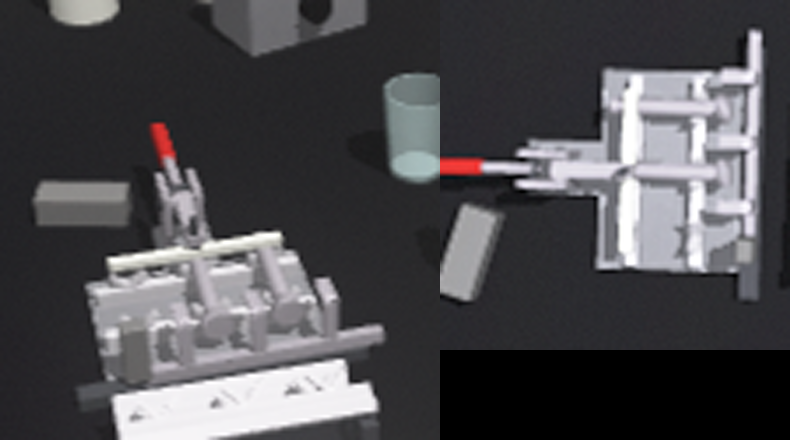

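The bar lies across both shanks at crop (195,250), the handle is down at (160,140), and the lock prongs stand between the nests at (745,75), (745,142) and (745,207). Slide box and beaker are where they stood. Handing in.

```bash
python3 -c "
from workcell import manip
print(manip.hand_in())"
```

```text
the job is handed in; nothing more can be done
None
```

The job is done and handed in: the lock is at its end stop, both bolts were parked on the rest together and then laid in the +x and middle nests of the holder, and the toggle clamp is locked down on them. The wrist force peaked at 93 N as the handle hit its stop (limit 120 N), and the run took about 42 s.

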